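# Find the 10 N return spring, fit it to the dispensing head and prove it there

### The arm

A 7-joint arm with a two-finger parallel gripper is mounted at the origin on the work surface. World frame = base frame: x ahead of the robot, y to its left, z up, the work surface at z = 0. Lengths are in m, angles in rad, forces in N, time in s.
With the tool pointing down it reaches from about 0.4 to 0.85 m from the base axis. Payload 10.4 kg.
Tool frame: the origin (TCP) lies at the very end of the fingers, on their centre line; the grasp point (between the pads) lies 19 mm behind it; z points along the fingers, y is the direction in which the jaws open and shut (so a half turn about z gives the same grasp; the last joint's range is limited). The gripper opens to 87 mm and grips with 3 to 60 N. Pads are 19 mm wide; open, the fingers measure 117 mm over their backs; the gripper's body (75 mm by 190 mm) begins 51 mm behind the grasp point.
Start: joints at [-1.198, 0.332, -0.065, 1.46, 0.022, 1.35, -0.088], TCP at [0.241, 0.577, 0.191] pointing down, gripper open.
Joint ranges: [-2.6, 2.6], [-0.5, 2.12], [-1.47, 1.34], [0.16, 2.42], [-1.27, 4.41], [0.06, 2.06], [-2.6, 2.6]. Speed limits (rad/s): [2.22, 2.22, 2.79, 2.79, 3.14, 3.14, 3.14].

### API

Orientations are given as a unit quaternion [x, y, z, w].
In Python, from bench import r gives the robot as it stands.
- The arm moves only by the shell command python3 -m crank 'ROWS' [FORCE]. ROWS is JSON, a list of rows, each a list of 3 entries, a list of its own where there are three numbers: the opening, from -1 (shut) to 1 (fully open), so that 0 is half open, then the shift along the tool's x, y, z in mm, then the turn about the tool's z in degrees. A call has 1 to 12 rows; each row is the pose to reach, as a shift and turn from the pose commanded when the call began, along the tool's axes at that moment; what a row does not reach only later rows make up. A row lasts 1/12 s, in which the tool goes at most 41.7 mm and 7.16 degrees, less where a joint would pass 70% of its speed; a pose out of reach is approached as far as the arm can. A call with a gripper value outside its range is refused whole. The fingers move at their own pace and stop on an object; FORCE is the grip in N (left out, the last holds). Time passes only in rows, so rows that repeat a pose let the fingers close. It gives the time, the measured TCP pose, the force and the opening at its end, in the units of the state.
- r.read_state(): the state, without advancing time (a new reading comes with each control period).
- r.camera(name): name is "scene" or "top"; returns a dict with "pixels" (480x640x3 uint8, red, green, blue), "fov_y" (degrees; the focal length in pixels is half the picture's height over the tangent of half this angle, whatever the lens; pixels are square), "cx", "cy" (the principal point, pixels), "cam_to_world" (4x4, takes a point from camera to world coordinates). Camera axes: x right, y down, z forward; pixel columns grow to the right and rows downward; lengths in m; the calibration is good to about 2 mm. A picture is of the moment at which its call begins. There is no depth.
- r.close_job(): hands the job in, once; it reports no verdict.
The state is a dict: "time": time; "joint_positions": joint angles; "joint_vel": joint speeds; "joint_torque": joint torques, N m; "ee_pos": TCP position; "eef_rot": TCP orientation; "ft_force": force on the tool from outside, world axes, zero at the start; "torque": the same for the moment, N m; "width": finger opening in m.
Only numpy, scipy, OpenCV 4.12 (cv2) and the standard library are available. Lean on these libraries where they do the work, as an engineer would, in place of code of your own. Each camera call takes 0.05 s, during which the arm holds its last target.

### The job

Three look-alike return springs stand on the tester plate: press their caps down to the red mark one at a time, hold each about a second and feel the force, until you find the one that pushes back with about 10 N there. Lift that spring off by its cap, fit it fully home over the post of the dispensing head, press it down there to the head's own red mark for about a second to prove it, and let it go, standing upright. Never squeeze a spring solid, and leave the other two springs in their places and the rest of the bench undisturbed.

Things in the scene. Friction and masses are not known exactly. Their poses are not given: they have to be found in the camera images.
- tester: Fixed spring tester: grey base 150 x 330 mm, white plate on top, 40 mm above the bench; on its +x side a black box, 50 mm high, from 80 to 140 mm off the middle line, with a blank blue screen (shows nothing: the force must be felt by the arm). Origin: centre of the underside; y runs along the row of stations.
- plate (a point): Middle station, on the plate's top. Stations lie at tester y = -90, 0, +90 mm, x = 0, each with a locating stub 11 mm in diameter, 6 mm high, standing loosely in the spring's bore. Thin posts, 8 mm in diameter, 60 mm above the plate, stand at y = -135, -45, 45, 135 mm.
- mark (a point): The mark: top edge of the red collar on the post at y = +45 mm (all four posts have it at the same height), 55 mm above the plate. A spring is at the mark when its cap's top is level with it, 15 mm below its free height.
- top_p (a point): Spring P: centre of the flat top of its blue cap. P, Q, R look the same and change stations. Free height 70 mm, at the mark 55 mm, solid near 50 mm. The cap moves straight down towards the foot; preloaded, it yields only above 2.5 N, then the force grows in proportion to travel. At the mark one spring gives about 6 N, one 10 N, one 14 N (cap and foot weigh 1 N or less).
- grip_p (a point): Spring P: centre of its cap (30 mm in diameter, 14 mm high), 7 mm below the top, 63 mm above the foot's underside when free; grasp here. Below the cap is a steel coil 26 mm in diameter.
- foot_p (a point): Spring P: centre of the underside of its black foot ring (36 mm in diameter, 14 mm high, straight-through bore 15 mm); z along the spring, up.
- top_q (a point): Spring Q: centre of the top of its cap (as for P).
- grip_q (a point): Spring Q: centre of its cap (as for P).
- foot_q (a point): Spring Q: centre of the underside of its foot (as for P).
- top_r (a point): Spring R: centre of the top of its cap (as for P).
- grip_r (a point): Spring R: centre of its cap (as for P).
- foot_r (a point): Spring R: centre of the underside of its foot (as for P).
- head: Fixed dispensing head: grey block 100 x 100 x 40 mm carrying a round aluminium flange (48 mm in diameter) whose flat top, the seat, is 50 mm above the bench; rails along its x sides reach 64 mm out. A thin post with a red collar stands 66 mm from the middle at y = -66 mm, its top 110 mm above the bench. Origin: centre of the underside.
- seat (a point): Centre of the seat face of the dispensing head, at the foot of its upright steel post: 12.6 mm in diameter, 29 mm high, the last 6 mm tapering to 5 mm. A spring is home when the underside of its foot rests on the seat.
- head_mark (a point): The head's mark: top edge of the red collar on its thin side post, 55 mm above the seat: the cap's top of a fitted spring is level with it after 15 mm of travel.
- dish: Bystander: closed culture dish, 90 mm in diameter, 14 mm high. Origin under its centre.
- bottle: Bystander: small amber bottle, 42 mm in diameter, 85 mm high. Origin under its centre.
- jar: Bystander: small clear jar, 44 mm in diameter, 50 mm high. Origin under its centre.
- driver: Bystander: screwdriver with a green handle, lying along its x axis, about 200 mm long.
- wrench: Bystander: steel wrench, lying along its x axis, about 180 mm long.
- beaker: Bystander: white beaker, 66 mm in diameter, 85 mm high. Origin under its centre.
- vial_rack: Bystander: white rack 90 x 140 mm with eight amber vials, 65 mm high. Origin under its centre.

How it is judged:
On the way, in this order (a step that is already met when the one before it is completed fails the run):
1. a spring is pressed on the tester plate to the mark (cap within 2 mm of it), gives about 10 N there, and is held there for 0.7 s (((distance between top_p and foot_p between 0.053 and 0.057 m and contact force between spring_p and tester between 8.5 and 12.7 N) or (distance between top_q and foot_q between 0.053 and 0.057 m and contact force between spring_q and tester between 8.5 and 12.7 N) or (distance between top_r and foot_r between 0.053 and 0.057 m and contact force between spring_r and tester between 8.5 and 12.7 N))), for 0.7 s.
2. the spring that gives about 10 N, home on the seat of the dispensing head, is pressed there to the head's mark (within 2 mm) and held for 0.7 s (((distance between top_p and foot_p between 0.053 and 0.057 m and contact force between spring_p and head between 8.5 and 12.7 N and horizontal distance between foot_p and seat below 0.003 m and z of foot_p in the frame of seat below 0.002 m and angle between foot_p's own z axis and vertical below 0.07 rad) or (distance between top_q and foot_q between 0.053 and 0.057 m and contact force between spring_q and head between 8.5 and 12.7 N and horizontal distance between foot_q and seat below 0.003 m and z of foot_q in the frame of seat below 0.002 m and angle between foot_q's own z axis and vertical below 0.07 rad) or (distance between top_r and foot_r between 0.053 and 0.057 m and contact force between spring_r and head between 8.5 and 12.7 N and horizontal distance between foot_r and seat below 0.003 m and z of foot_r in the frame of seat below 0.002 m and angle between foot_r's own z axis and vertical below 0.07 rad))), for 0.7 s.
At the end, for the whole second after the job is handed in: The chosen spring stands released, upright (within 4 degrees) and fully extended over the post of the dispensing head, its foot down on the seat (within 2 mm in height, 3 mm sideways); the other two stand upright at their stations (within 8 mm of where they stood) (((horizontal distance between foot_p and seat below 0.003 m and z of foot_p in the frame of seat below 0.002 m and angle between each of foot_p, foot_q, foot_r's own z axis and vertical below 0.07 rad and distance between top_p and foot_p above 0.068 m and linear speed of spring_p below 0.02 m/s and distance of each of foot_q, foot_r from where it was at the start of the episode below 0.008 m) or (horizontal distance between foot_q and seat below 0.003 m and z of foot_q in the frame of seat below 0.002 m and angle between each of foot_q, foot_p, foot_r's own z axis and vertical below 0.07 rad and distance between top_q and foot_q above 0.068 m and linear speed of spring_q below 0.02 m/s and distance of each of foot_p, foot_r from where it was at the start of the episode below 0.008 m) or (horizontal distance between foot_r and seat below 0.003 m and z of foot_r in the frame of seat below 0.002 m and angle between each of foot_r, foot_p, foot_q's own z axis and vertical below 0.07 rad and distance between top_r and foot_r above 0.068 m and linear speed of spring_r below 0.02 m/s and distance of each of foot_p, foot_q from where it was at the start of the episode below 0.008 m))); the robot touches nothing.
It fails at once if a spring is squeezed solid (19.5 mm of travel or more) (distance between top_p and foot_p below 0.0505 m or distance between top_q and foot_q below 0.0505 m or distance between top_r and foot_r below 0.0505 m).
It fails at once if more than 22 N between a spring and the tester or the dispensing head (contact force between any of spring_p, spring_q, spring_r and tester above 22 N or contact force between any of spring_p, spring_q, spring_r and head above 22 N).
It fails at once if a bystander is moved by more than 30 mm (distance of any of dish, bottle, jar, driver, wrench, beaker, vial_rack from where it was at the start of the episode above 0.03 m).
It also fails if it takes over 72 s, if anything falls off the work surface, if the arm or the gripper's body presses on something with over 40 N, if the wrist force passes 120 N, or if a joint passes its speed limit or range.

## Working session

There is one attempt and no reset: what is moved stays moved. The work goes in short steps, Python scripts to look and compute and a shell command to move; the robot and the scene stay as the last step left them, time stands still between calls to the robot, and variables do not carry over. Pictures are saved under pics/ and viewed, and the job is handed in when it is done.

```bash
ls; mkdir -p pics
python3 - <<'E'
from bench import r
import cv2,json
s=r.read_state(); print(s)
for n in("scene","top"):
    c=r.camera(n); cv2.imwrite(f"pics/{n}0.png",c["pixels"][:,:,::-1]); print(n,c["fov_y"],c["cx"],c["cy"],c["cam_to_world"])
E
```

```text
pics
{'time': 0.0, 'joint_positions': array([-1.19759845,  0.33288245, -0.06472532,  1.46097597,  0.02158692,
        1.34996604, -0.08852757]), 'joint_vel': array([ 7.04064575e-04, -2.02475039e-03,  1.74087063e-03, -1.32305080e-04,
        1.14515482e-05, -1.93123198e-03, -3.58564793e-04]), 'joint_torque': array([-7.32843137e-05, -6.23242664e+01,  2.47024465e-02, -3.89897704e+01,
       -6.12985203e-02,  3.95453756e-02,  1.30033113e-04]), 'ee_pos': array([0.24077319, 0.57624404, 0.19033092]), 'eef_rot': array([ 1.96602192e-01,  9.80483038e-01, -7.58197072e-04, -1.24335068e-04]), 'ft_force': array([ 1.37843383, -0.20255575, -0.28733647]), 'torque': array([-0.02433247,  0.0202381 ,  0.00191624]), 'width': 0.08709912069585926}
scene 50.16466260519559 319.19779722476363 237.88928238104157 [[-0.36283648  0.72287467 -0.58804924  1.3039107 ]
 [ 0.93174569  0.29100277 -0.21718046  0.28638665]
 [ 0.0141297  -0.62671334 -0.77912178  1.03879437]
 [ 0.          0.          0.          1.        ]]
top 47.265636389965515 325.7257885382385 242.56875189034628 [[ 5.69536520e-02 -9.75655547e-01  2.11784170e-01  2.26316880e-01]
 [-9.98360184e-01 -5.44318614e-02  1.77232839e-02 -1.08681519e-03]
 [-5.76401371e-03 -2.12446288e-01 -9.77155745e-01  1.60120912e+00]
 [ 0.00000000e+00  0.00000000e+00  0.00000000e+00  1.00000000e+00]]
```

View pics/scene0.png

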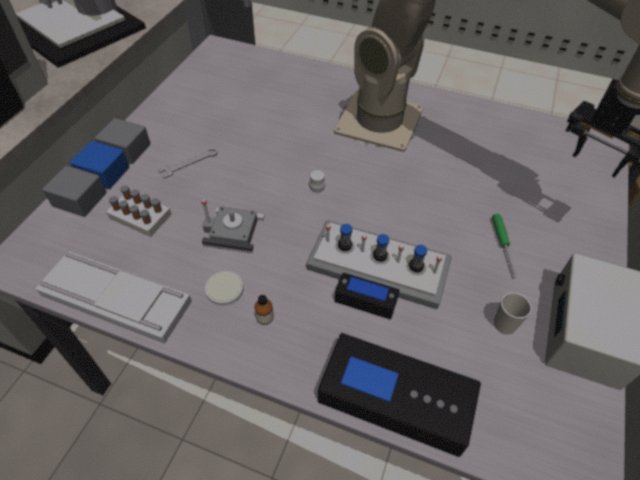

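View pics/top0.png

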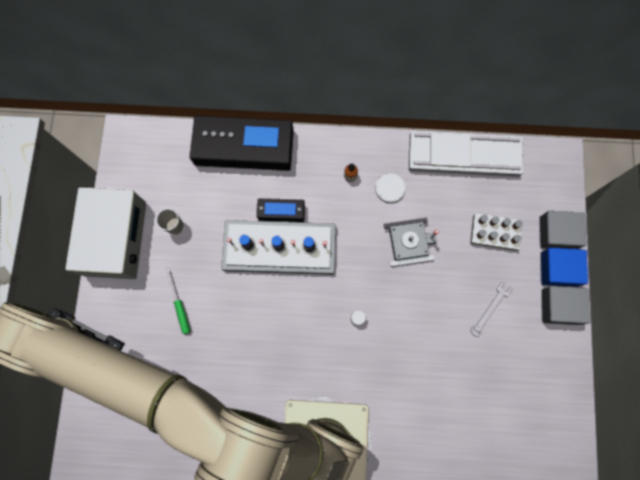

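```bash
cat > h.py <<'E'
from bench import r
import cv2,numpy as np
class C:
    def __init__(s,n):
        c=r.camera(n);s.im=c["pixels"];s.f=240/np.tan(np.radians(c["fov_y"])/2);s.cx=c["cx"];s.cy=c["cy"];s.T=np.array(c["cam_to_world"])
    def ray(s,u,v):
        d=s.T[:3,:3]@np.array([(u-s.cx)/s.f,(v-s.cy)/s.f,1]);return s.T[:3,3],d/np.linalg.norm(d)
    def plane(s,u,v,z):
        o,d=s.ray(u,v);return o+d*(z-o[2])/d[2]
    def proj(s,p):
        q=s.T[:3,:3].T@(np.array(p)-s.T[:3,3]);return np.array([s.cx+s.f*q[0]/q[2],s.cy+s.f*q[1]/q[2]])
    def crop(s,name,u0,v0,u1,v1,k):
        cv2.imwrite("pics/"+name,cv2.resize(s.im[v0:v1,u0:u1,::-1],None,fx=k,fy=k,interpolation=cv2.INTER_CUBIC))
def tri(r1,r2):
    A=np.zeros((3,3));b=np.zeros(3)
    for o,d in(r1,r2):
        M=np.eye(3)-np.outer(d,d);A+=M;b+=M@o
    return np.linalg.solve(A,b)
def blobs(im,lo,hi,mn=10):
    m=cv2.inRange(cv2.cvtColor(im,cv2.COLOR_RGB2HSV),lo,hi)
    n,l,st,ce=cv2.connectedComponentsWithStats(m)
    return [(ce[i].round(2),st[i]) for i in range(1,n) if st[i][4]>=mn]
E
python3 - <<'E'
from h import *
for n in("scene","top"):
    c=C(n)
    for col,lo,hi in(("blue",(105,120,40),(125,255,255)),("red",(0,120,60),(8,255,255)),("red2",(172,110,60),(180,255,255))):
        for ce,st in blobs(c.im,lo,hi,3):print(n,col,ce,st, c.plane(*ce,.103).round(4) if col=="blue" else c.plane(*ce,.092).round(4))
    if n=="scene": c.crop("s1.png",300,210,460,310,5); c.crop("s2.png",190,190,270,250,10)
    else: c.crop("t1.png",215,190,345,280,6); c.crop("t2.png",375,205,445,270,9)
E
```

```text
scene blue [101.44 161.46] [  70  141   58   47 1556] [ 0.571  -0.6014  0.103 ]
scene blue [345.79 229.51] [341 224  11  12 104] [0.5502 0.0749 0.103 ]
scene blue [382.47 239.86] [378 235  11  11 102] [0.5478 0.1651 0.103 ]
scene blue [420.22 250.62] [415 245  12  12 110] [0.5457 0.2552 0.103 ]
scene blue [367.48 288.49] [346 277  43  25 600] [0.6899 0.1741 0.103 ]
scene blue [369.53 378.37] [ 340  356   59   46 1622] [0.8844 0.2411 0.103 ]
top blue [260.7  136.01] [243 125  37  23 728] [0.8584 0.2339 0.103 ]
top blue [279.57 208.34] [264 202  33  14 399] [0.6429 0.1624 0.103 ]
top blue [244.53 240.09] [240 235  10  11  86] [0.5455 0.2535 0.103 ]
top blue [276.52 241.16] [272 236  10  11  86] [0.5474 0.1638 0.103 ]
top blue [308.48 242.21] [304 237  10  11  87] [0.5494 0.0743 0.103 ]
top blue [564.25 266.36] [ 542  247   46   39 1678] [ 0.5206 -0.6356  0.103 ]
```

View pics/s1.png

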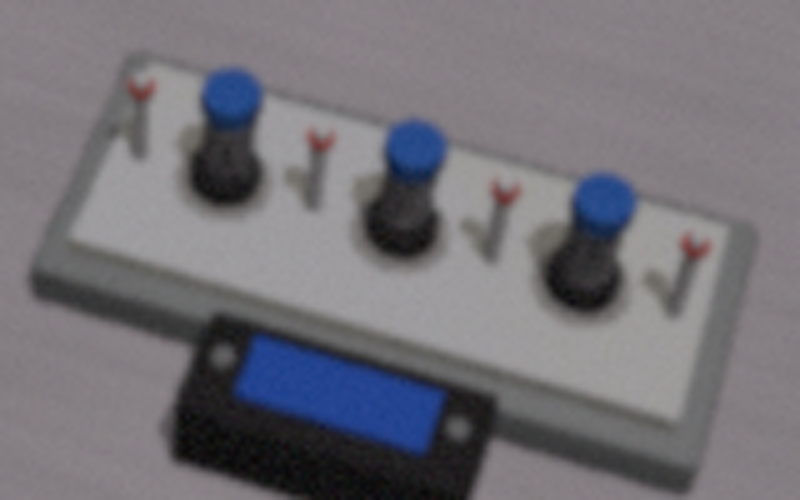

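View pics/s2.png

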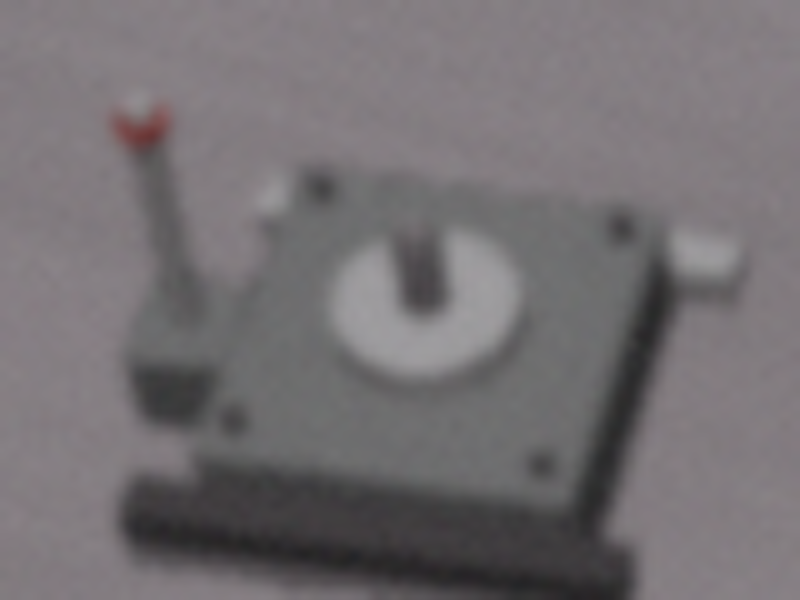

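View pics/t1.png

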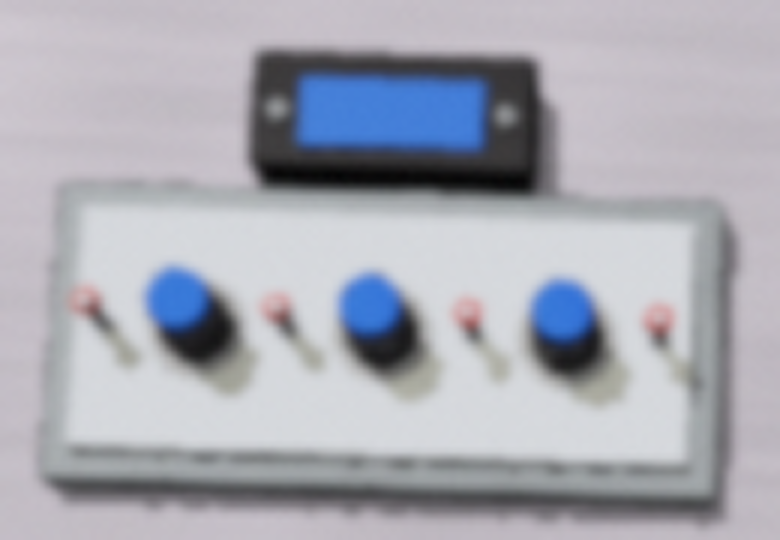

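View pics/t2.png

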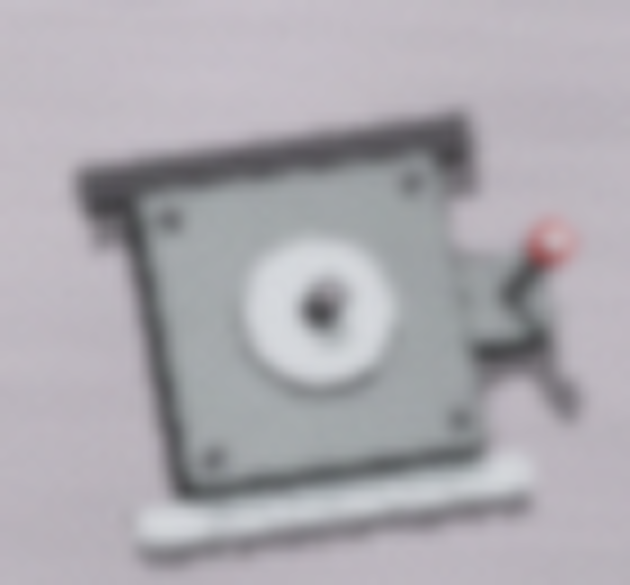

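```bash
cat >> h.py <<'E'
from scipy.spatial.transform import Rotation as Ro
def st(): 
    s=r.read_state();R=Ro.from_quat(s["eef_rot"]).as_matrix();return s,R
def go(p,jaw=None):
    s,R=st();d=R.T@(np.array(p)-s["ee_pos"])*1000
    a=np.degrees(np.arctan2(R[1,1],R[0,1]))
    print("t%.2f"%s["time"],"pos",s["ee_pos"].round(4),"F",s["ft_force"].round(2),"w %.4f"%s["width"],"jaw %.2f"%a,"tilt %.2f"%np.degrees(np.arccos(-R[2,2])),"SHIFT",d.round(1), "" if jaw is None else "TURN %.1f"%((a-jaw+90)%180-90))
E
python3 - <<'E'
from h import *
P=[]
for n,(u0,v0,u1,v1) in(("scene",(190,190,270,250)),("top",(375,205,445,270))):
    c=C(n); g=cv2.GaussianBlur(cv2.cvtColor(c.im,cv2.COLOR_RGB2GRAY),(0,0),.6)
    # local crop around the flange
    ctr=(232,220) if n=="scene" else (410,240)
    print(n,g[ctr[1]+4,ctr[0]-14:ctr[0]+15])
    for th in (0.4,0.5,0.6):
        lo,hi=(115,165) if n=="scene" else (165,215)
        row=g[ctr[1]-12:ctr[1]+13,ctr[0]-13:ctr[0]+14].astype(int)
        T=np.percentile(row,20)+th*(np.percentile(row,97)-np.percentile(row,20))
        G=cv2.resize(g[ctr[1]-13:ctr[1]+14,ctr[0]-13:ctr[0]+14],None,fx=8,fy=8,interpolation=cv2.INTER_CUBIC)
        k,_=cv2.findContours((G>T).astype(np.uint8),cv2.RETR_EXTERNAL,cv2.CHAIN_APPROX_NONE)
        k=max(k,key=cv2.contourArea);h=cv2.convexHull(k);e=cv2.fitEllipse(h)
        u=(e[0][0]+.5)/8-.5+ctr[0]-13;v=(e[0][1]+.5)/8-.5+ctr[1]-13
        print(th,T,"ctr",round(u,2),round(v,2),np.round(np.array(e[1])/8,2),c.plane(u,v,.05).round(4))
    print("cap check",)
E
```

```text
scene [109 109 108 109 110 113 122 138 150 155 155 155 157 157 156 156 156 154
 152 149 140 125 108  99 104 110 112 112 110]
0.4 127.2 ctr 231.99 219.47 [14.59 19.19] [ 0.5844 -0.2166  0.05  ]
0.5 132.0 ctr 232.02 219.5 [14.08 18.62] [ 0.5845 -0.2165  0.05  ]
0.6 136.8 ctr 232.01 219.52 [13.69 18.18] [ 0.5845 -0.2165  0.05  ]
cap check
top [169 169 169 168 167 162 159 169 187 202 211 214 215 213 209 206 207 209
 209 204 191 174 163 162 163 163 163 162 162]
0.4 182.4 ctr 409.97 238.67 [15.85 17.15] [ 0.5877 -0.2159  0.05  ]
0.5 187.5 ctr 409.96 238.71 [15.45 16.56] [ 0.5875 -0.2159  0.05  ]
0.6 192.6 ctr 409.95 238.76 [14.98 16.06] [ 0.5874 -0.2159  0.05  ]
cap check
```

```bash
python3 -c "
from h import *
go([.5455,.2543,.150],1.4)"
```

```text
t0.30 pos [0.2409 0.5766 0.1909] F [-0.35  0.58  1.31] w 0.0868 jaw 67.32 tilt 0.02 SHIFT [-405.3 -179.9   41. ] TURN 65.9
```

```bash
python3 -m crank '[[-1,[-20,-9,0],3],[-1,[-50,-22,0],9],[-1,[-85,-38,0],15],[-1,[-125,-55,0],21],[-1,[-165,-73,0],28],[-1,[-205,-91,0],35],[-1,[-245,-109,0],42],[-1,[-285,-127,0],49],[-1,[-325,-145,0],55],[-1,[-360,-160,0],60],[-1,[-390,-173,10],64],[-1,[-405,-180,25],66]]' 10; python3 -c "
from h import *
go([.5455,.2543,.125],1.4)"
```

```text
time: 1.3
ee_pos: [0.5498, 0.2491, 0.1676]
eef_rot: [0.703, 0.712, 0.001, 0.002]
ft_force: [1.2, -0.8, -0.6]
width: 0.015
t1.30 pos [0.5498 0.2491 0.1676] F [ 1.17 -0.76 -0.55] w 0.0150 jaw 0.74 tilt 0.25 SHIFT [ 5.3 -4.4 42.6] TURN -0.7
```

```bash
python3 -m crank '[[-1,[0,0,10],0],[-1,[0,0,25],0],[-1,[0,0,35],0],[-1,[0,0,40],0],[-1,[0,0,40],0],[-1,[0,0,40],0]]'
python3 - <<'E'
from h import *
go([.5455,.2543,.125],1.4)
c=C("scene");c.crop("s3.png",360,170,480,290,5);c=C("top");c.crop("t3.png",200,180,330,280,6)
go([.5455,.2543,.125],1.4)
E
```

```text
time: 1.8
ee_pos: [0.5451, 0.255, 0.1265]
eef_rot: [0.699, 0.716, 0.0, -0.0]
ft_force: [0.1, 0.5, 0.6]
width: 0.0005
t1.80 pos [0.5451 0.255  0.1265] F [0.08 0.5  0.55] w 0.0005 jaw 1.37 tilt 0.01 SHIFT [-0.7  0.4  1.5] TURN -0.0
t1.90 pos [0.5456 0.255  0.1271] F [0.53 0.18 0.06] w 0.0006 jaw 1.35 tilt 0.08 SHIFT [-0.7 -0.1  2.1] TURN -0.0
```

View pics/s3.png

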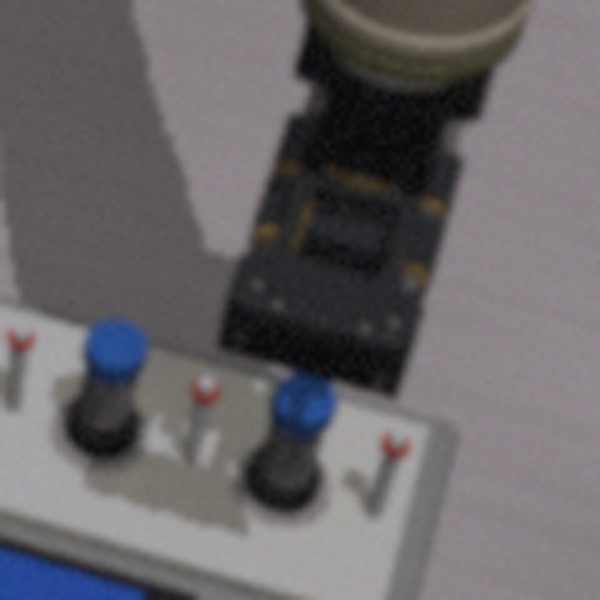

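View pics/t3.png

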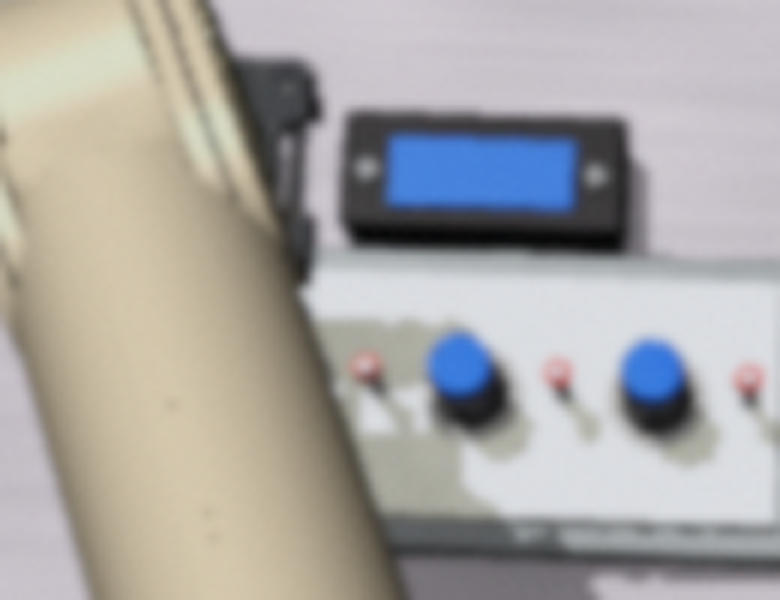

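```bash
python3 -m crank '[[-1,[0,0,4],0],[-1,[0,0,10],0],[-1,[0,0,14],0],[-1,[0,0,16],0],[-1,[0,0,18],0],[-1,[0,0,20],0],[-1,[0,0,22],0],[-1,[0,0,24],0],[-1,[0,0,26],0],[-1,[0,0,26],0]]'
python3 - <<'E'
from h import *
go([.5455,.2543,.095],1.4)
E
```

```text
time: 2.73
ee_pos: [0.5451, 0.2544, 0.0997]
eef_rot: [0.699, 0.715, -0.0, -0.0]
ft_force: [0.1, -0.5, 0.0]
width: 0.0004
t2.73 pos [0.5451 0.2544 0.0997] F [ 0.09 -0.47  0.03] w 0.0004 jaw 1.33 tilt 0.03 SHIFT [-0.1  0.4  4.7] TURN -0.1
```

Run:
```python
from h import *
c=C("scene");c.crop("s4.png",360,190,460,280,7)
print(blobs(c.im,(105,120,40),(125,255,255),20))
s,_=st();print(s["ft_force"],s["joint_torque"],s["torque"])
```

```text
[(array([101.41, 161.48]), array([  70,  141,   58,   47, 1557], dtype=int32)), (array([345.82, 229.46]), array([341, 224,  11,  12, 103], dtype=int32)), (array([382.67, 239.72]), array([378, 234,  11,  13, 114], dtype=int32)), (array([418.91, 254.12]), array([415, 252,   9,   6,  34], dtype=int32)), (array([367.5 , 288.44]), array([346, 277,  44,  24, 603], dtype=int32)), (array([369.59, 378.34]), array([ 341,  356,   58,   46, 1617], dtype=int32))]
[0.21431251 0.91896585 0.90429949] [ 9.57169075e-03 -5.80314875e+01  4.96960580e+00 -3.61972618e+01
 -7.04109832e-02 -4.93339263e-02  7.17860807e-03] [-0.1178761   0.01941341  0.01596623]
```

View pics/s4.png

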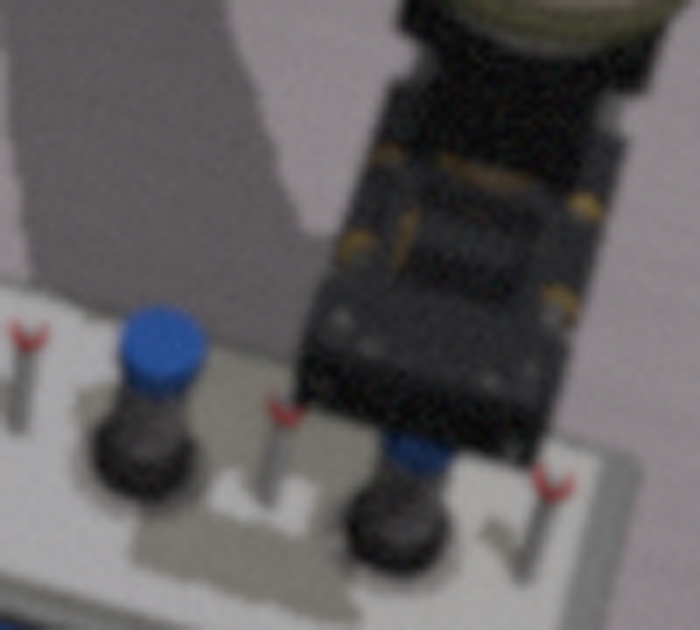

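```bash
python3 -m crank '[[-1,[0,0,1],0],[-1,[0,0,2],0],[-1,[0,0,2],0]]'; python3 -m crank '[[-1,[0,0,1],0],[-1,[0,0,2],0],[-1,[0,0,2],0]]' ;python3 - <<'E'
from h import *
go([.5455,.2543,.095],1.4)
c=C("scene");c.crop("s5.png",360,190,460,280,7)
print(blobs(c.im,(105,120,40),(125,255,255),20)[3])
E
```

```text
time: 3.03
ee_pos: [0.5452, 0.2545, 0.098]
eef_rot: [0.699, 0.715, -0.0, -0.0]
ft_force: [-1.2, -0.0, 0.2]
width: 0.0007
time: 3.28
ee_pos: [0.5452, 0.2545, 0.0959]
eef_rot: [0.699, 0.715, -0.0, -0.0]
ft_force: [0.3, 0.2, -1.7]
width: 0.0004
t3.28 pos [0.5452 0.2545 0.0959] F [ 0.3   0.22 -1.74] w 0.0004 jaw 1.32 tilt 0.01 SHIFT [-0.2  0.3  0.9] TURN -0.1
(array([367.46, 288.5 ]), array([346, 277,  43,  24, 602], dtype=int32))
```

View pics/s5.png

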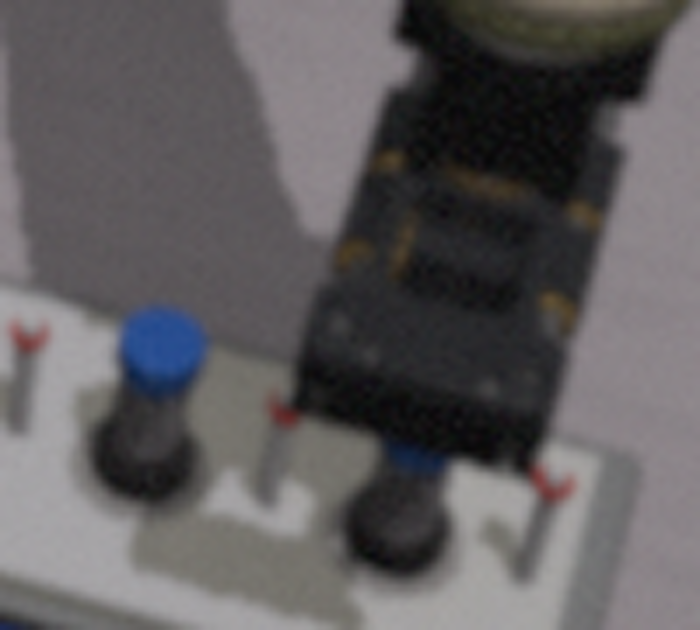

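```bash
for i in 1; do python3 -m crank '[[-1,[0,0,1],0],[-1,[0,0,1],0]]';  python3 -m crank '[[-1,[0,0,1],0],[-1,[0,0,1],0]]'; python3 -m crank '[[-1,[0,0,1],0],[-1,[0,0,1],0]]'; done | grep -E "ee_pos|force"
```

```text
ee_pos: [0.5452, 0.2545, 0.095]
ft_force: [-0.5, 0.7, -0.4]
ee_pos: [0.5452, 0.2544, 0.094]
ft_force: [-0.1, 0.7, -0.7]
ee_pos: [0.5452, 0.2545, 0.093]
ft_force: [0.3, 0.3, -0.5]
```

Run:
```python
from h import *
c=C("scene");c.crop("s6.png",360,170,470,280,7)
print(blobs(c.im,(105,120,40),(125,255,255),10)[:5])
z=.093
for p in [(.64,.217,z+.07),(.64,.292,z+.07),(.545,.2545,z),(.545,.2545,.11),(.545,.2545,.04),(.545+.15*0,.239,.096),(.61,.2545,z+.07)]: print(p,c.proj(p).round(1),((c.proj(p)-[360,170])*7).round())
go([.5455,.2543,.095],1.4)
```

```text
[(array([101.47, 161.51]), array([  70,  141,   58,   47, 1558], dtype=int32)), (array([345.82, 229.46]), array([341, 224,  11,  12, 103], dtype=int32)), (array([382.71, 239.62]), array([378, 234,  11,  12, 112], dtype=int32)), (array([418.7, 255.4]), array([416, 254,   7,   3,  10], dtype=int32)), (array([367.37, 288.51]), array([346, 277,  43,  25, 605], dtype=int32))]
(0.64, 0.217, 0.163) [396.4 260.9] [255. 636.]
(0.64, 0.292, 0.163) [431.1 271.7] [497. 712.]
(0.545, 0.2545, 0.093) [419.3 252.9] [415. 580.]
(0.545, 0.2545, 0.11) [420.5 248.4] [424. 549.]
(0.545, 0.2545, 0.04) [415.6 266.2] [389. 674.]
(0.545, 0.239, 0.096) [413.  250.1] [371. 561.]
(0.61, 0.2545, 0.163) [417.2 255.6] [400. 599.]
t3.88 pos [0.5452 0.2545 0.0931] F [ 0.45 -0.01 -0.33] w 0.0004 jaw 1.32 tilt 0.01 SHIFT [-0.2  0.3 -1.9] TURN -0.1
```

View pics/s6.png

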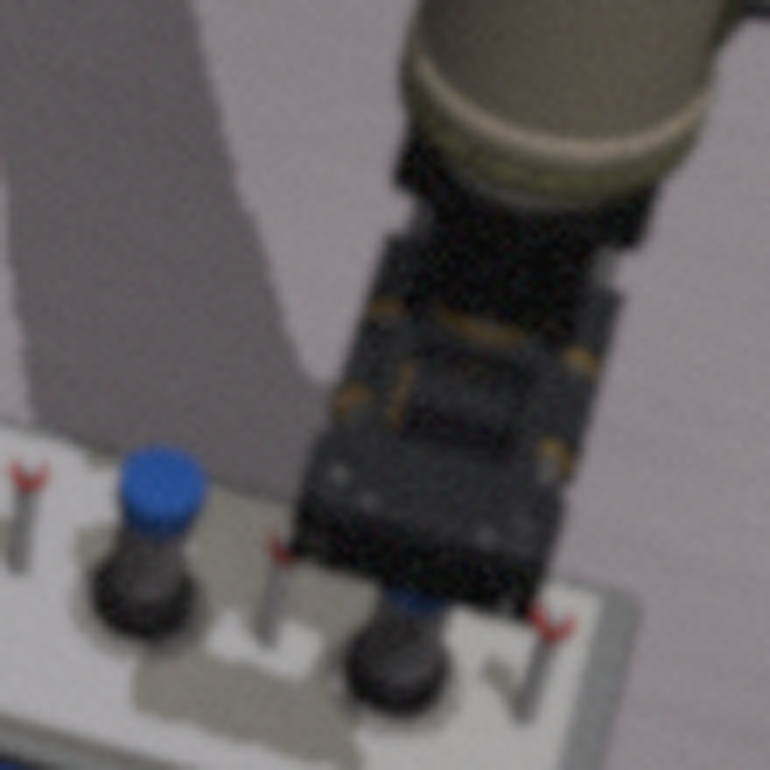

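```bash
(python3 -m crank '[[-1,[0,0,1],0],[-1,[0,0,1],0]]';  python3 -m crank '[[-1,[0,0,1],0],[-1,[0,0,1],0]]'; python3 -m crank '[[-1,[0,0,1],0],[-1,[0,0,1],0]]') | grep -E "ee_pos|force"
python3 - <<'E'
from h import *
c=C("scene");c.crop("s7.png",360,170,470,280,7)
go([.5455,.2543,.095],1.4)
E
```

```text
ee_pos: [0.5452, 0.2545, 0.092]
ft_force: [0.5, 1.2, -0.2]
ee_pos: [0.5452, 0.2545, 0.0909]
ft_force: [0.5, 0.3, -0.0]
ee_pos: [0.5452, 0.2545, 0.09]
ft_force: [-0.4, 0.3, 0.4]
t4.43 pos [0.5452 0.2545 0.09  ] F [ 0.56  0.06 -0.2 ] w 0.0006 jaw 1.32 tilt 0.01 SHIFT [-0.2  0.3 -5. ] TURN -0.1
```

View pics/s7.png

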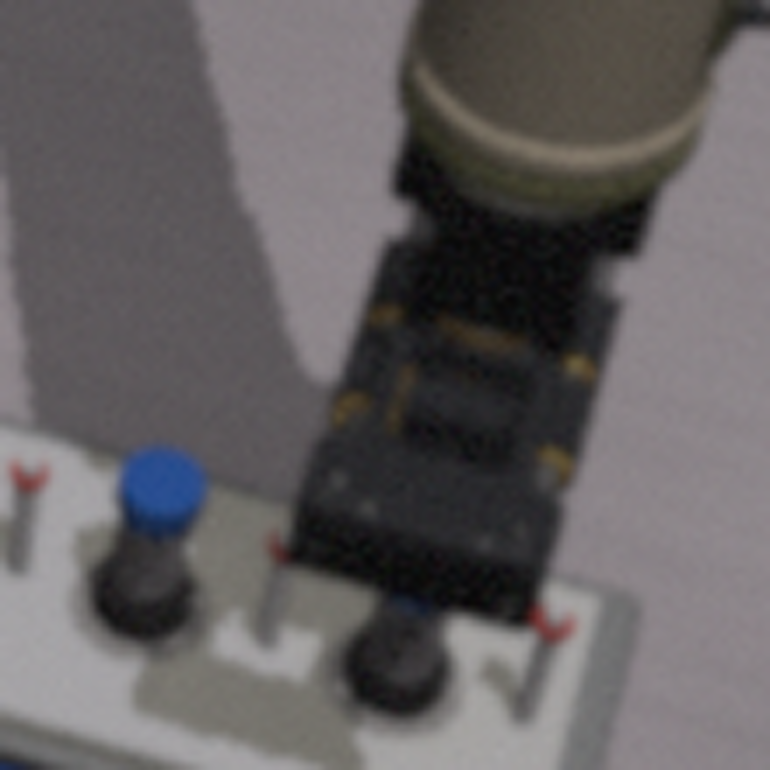

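Run:
```python
from h import *
c=C("top");c.crop("t7.png",200,180,330,280,6)
for p in [(.64,.217,.16),(.64,.217,.25),(.64,.292,.16),(.45,.217,.16),(.545,.2545,.09)]: print(p,c.proj(p).round(1),((c.proj(p)-[200,180])*6).round())
```

```text
(0.64, 0.217, 0.16) [257.8 202.6] [347. 136.]
(0.64, 0.217, 0.25) [253.3 192.7] [320.  76.]
(0.64, 0.292, 0.16) [230.5 201.1] [183. 127.]
(0.45, 0.217, 0.16) [251.8 271.2] [311. 547.]
(0.545, 0.2545, 0.09) [244.9 241.2] [269. 367.]
```

View pics/t7.png

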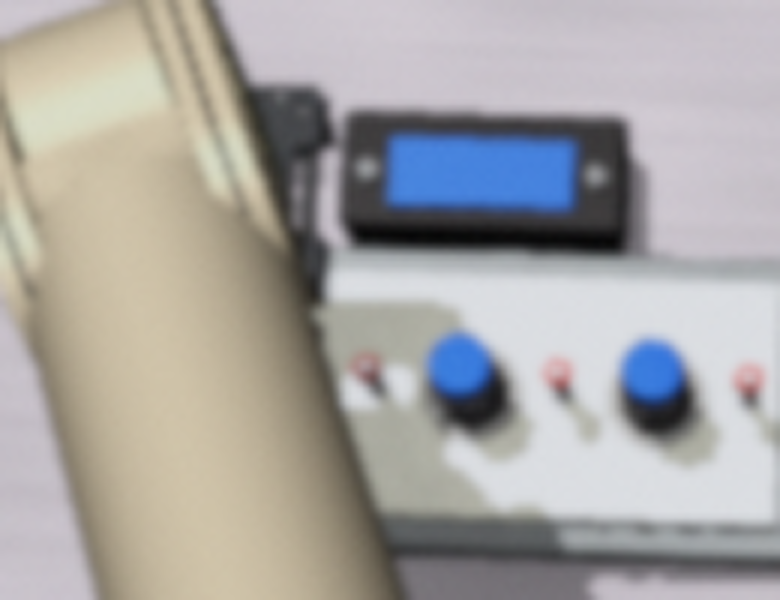

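Run:
```python
from h import *
im=cv2.imread("pics/scene0.png")[:,:,::-1].copy()
c=C("scene");c.im=im;c.crop("s0g.png",540,60,640,200,5)
j=np.array([.3855,.923]);p=np.array([.2409,.5766])
for k in(-.0585,-.0435,0,.0435,.0585):
  for z in(.191,.21,.261):
    q=[*(p+k*j),z];print(k,z,((c.proj(q)-[540,60])*5).round())
```

```text
-0.0585 0.191 [133. 510.]
-0.0585 0.21 [148. 481.]
-0.0585 0.261 [192. 398.]
-0.0435 0.191 [162. 525.]
-0.0435 0.21 [178. 496.]
-0.0435 0.261 [222. 413.]
0 0.191 [247. 569.]
0 0.21 [264. 540.]
0 0.261 [312. 458.]
0.0435 0.191 [334. 615.]
0.0435 0.21 [353. 586.]
0.0435 0.261 [405. 504.]
0.0585 0.191 [365. 631.]
0.0585 0.21 [384. 602.]
0.0585 0.261 [437. 520.]
```

View pics/s0g.png

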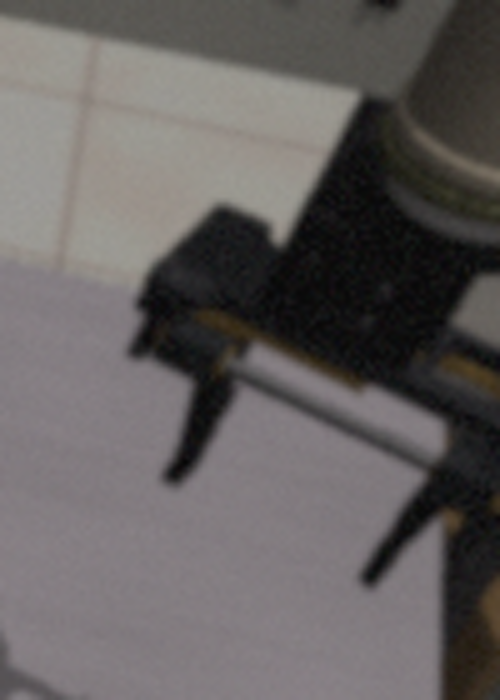

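```bash
(python3 -m crank '[[-1,[0,0,1],0],[-1,[0,0,1],0]]';  python3 -m crank '[[-1,[0,0,1],0],[-1,[0,0,1],0]]'; python3 -m crank '[[-1,[0,0,1],0],[-1,[0,0,1],0]]';python3 -m crank '[[-1,[0,0,1],0],[-1,[0,0,1],0]]') | grep -E "ee_pos|force"
python3 - <<'E'
from h import *
go([.5455,.2543,.095],1.4)
E
```

```text
ee_pos: [0.5452, 0.2545, 0.089]
ft_force: [-0.4, -0.2, -0.5]
ee_pos: [0.5452, 0.2544, 0.088]
ft_force: [-1.0, -0.8, -0.3]
ee_pos: [0.5452, 0.2544, 0.087]
ft_force: [-0.0, 0.1, -0.1]
ee_pos: [0.5452, 0.2544, 0.0859]
ft_force: [-0.2, 0.4, 0.4]
t5.20 pos [0.5452 0.2544 0.0859] F [-0.23  0.45  0.42] w 0.0002 jaw 1.32 tilt 0.01 SHIFT [-0.1  0.3 -9.1] TURN -0.1
```

```bash
(python3 -m crank '[[-1,[0,0,1],0],[-1,[0,0,1],0]]';  python3 -m crank '[[-1,[0,0,1],0],[-1,[0,0,1],0]]';python3 -m crank '[[-1,[0,0,1],0],[-1,[0,0,1],0]]') | grep -E "ee_pos|force"
python3 - <<'E'
from h import *
c=C("scene");c.crop("s8.png",360,170,470,280,7)
go([.5455,.2543,.095],1.4)
E
```

```text
ee_pos: [0.5452, 0.2545, 0.085]
ft_force: [-0.1, 0.3, 0.2]
ee_pos: [0.5452, 0.2544, 0.084]
ft_force: [-0.6, 0.2, 0.9]
ee_pos: [0.5452, 0.2545, 0.083]
ft_force: [-0.2, 0.0, 0.1]
t5.75 pos [0.5452 0.2545 0.083 ] F [ 0.07  0.3  -0.7 ] w 0.0006 jaw 1.32 tilt 0.01 SHIFT [ -0.2   0.3 -12. ] TURN -0.1
```

View pics/s8.png

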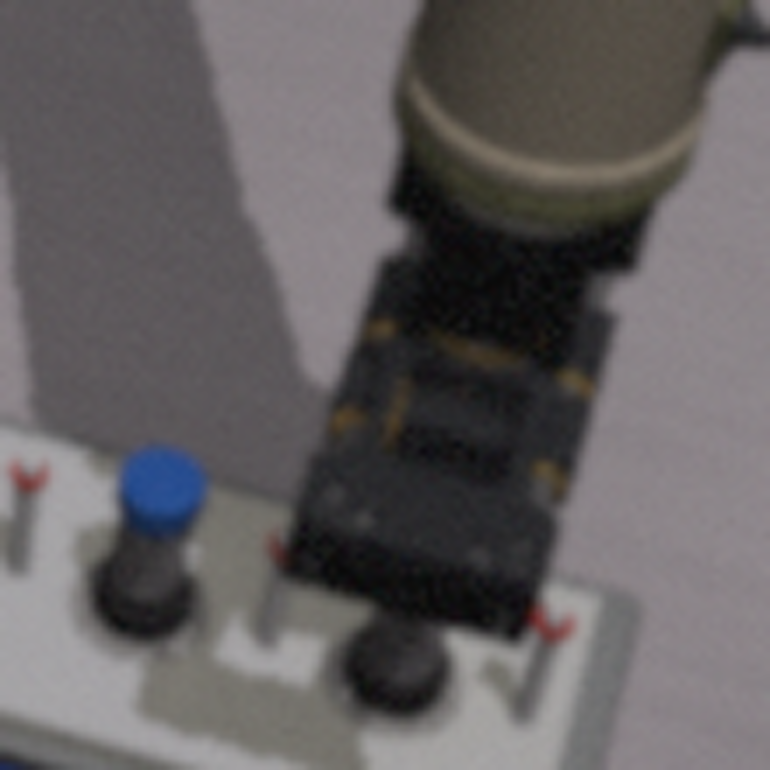

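Run:
```python
from h import *
im=cv2.imread("pics/top0.png")[:,:,::-1].copy()
c=C("top");c.im=im;c.crop("t0g.png",30,290,150,380,6)
j=np.array([.3855,.923]);p=np.array([.2409,.5766])
for k in(-.051,0,.051):
  for z in(.191,.21,.261):
    q=[*(p+k*j),z];print(k,z,((c.proj(q)-[30,290])*6).round())
```

```text
-0.051 0.191 [535. 370.]
-0.051 0.21 [518. 369.]
-0.051 0.261 [470. 367.]
0 0.191 [431. 316.]
0 0.21 [413. 314.]
0 0.261 [361. 310.]
0.051 0.191 [328. 263.]
0.051 0.21 [308. 260.]
0.051 0.261 [253. 254.]
```

View pics/t0g.png

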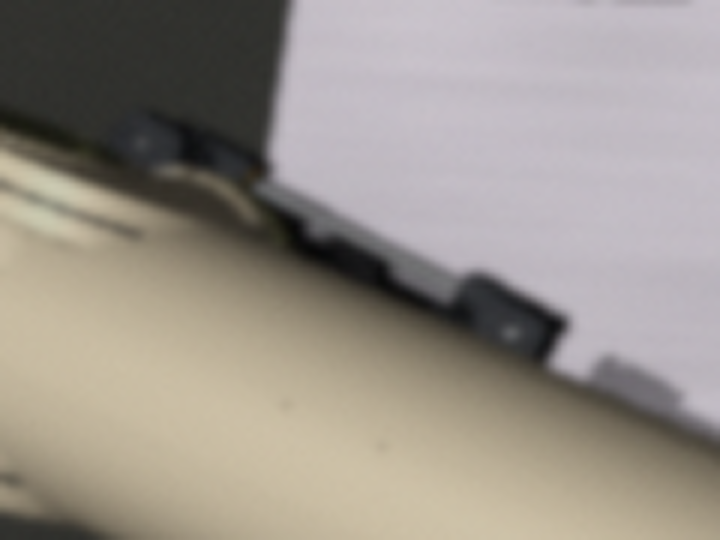

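Run:
```python
from h import *
a=C("scene");b=C("top")
for s,t in(((570,116),(124.2,343.3)),((569,119),(124.2,343.3))):
    r1=a.ray(*s);r2=b.ray(*t);p=tri(r1,r2)
    j=np.array([.3855,.923]);x=np.array([-.923,.3855]);d=p[:2]-[.2409,.5766]
    print(p.round(4),"resid",(a.proj(p)-s).round(1),(b.proj(p)-t).round(1),"along jaw",d@j,"along tool x",d@x,"above TCP",p[2]-.191)
```

```text
[0.2407 0.4738 0.3299] resid [-2.5  0.2] [-2.3 -0. ] along jaw -0.0949315697602632 along tool x -0.0393978386641276 above TCP 0.1389192411873318
[0.2408 0.4756 0.3224] resid [-2.   0.2] [-1.9 -0. ] along jaw -0.09326373130856917 along tool x -0.03884548868833982 above TCP 0.13141576833200913
```

```bash
(python3 -m crank '[[-1,[0,0,1],0],[-1,[0,0,1],0]]';  python3 -m crank '[[-1,[0,0,1],0],[-1,[0,0,1],0]]') | grep -E "ee_pos|force"
python3 - <<'E'
from h import *
c=C("scene");c.crop("s9.png",330,170,470,290,5)
s,_=st();print(s["ft_force"],s["joint_torque"].round(2),s["torque"])
E
```

```text
ee_pos: [0.5452, 0.2544, 0.082]
ft_force: [-0.3, -0.4, -0.4]
ee_pos: [0.5452, 0.2544, 0.081]
ft_force: [-0.4, 0.1, -0.1]
[0.59533894 0.67327947 0.02754138] [ 1.000e-02 -5.886e+01  5.190e+00 -3.569e+01 -6.000e-02 -2.000e-02
  0.000e+00] [-0.08210511  0.06553481  0.03372866]
```

View pics/s9.png

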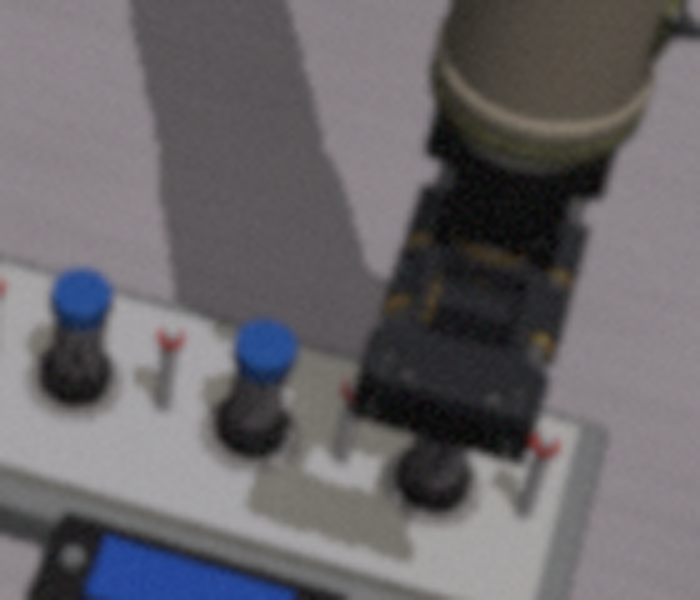

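```bash
(python3 -m crank '[[-1,[0,0,1],0],[-1,[0,0,1],0]]';  python3 -m crank '[[-1,[0,0,1],0],[-1,[0,0,1],0]]';  python3 -m crank '[[-1,[0,0,1],0],[-1,[0,0,1],0]]') | grep -E "ee_pos|force"
```

```text
ee_pos: [0.5452, 0.2545, 0.08]
ft_force: [0.2, -0.1, 0.2]
ee_pos: [0.5453, 0.2546, 0.0792]
ft_force: [-0.3, -0.1, 2.4]
ee_pos: [0.5453, 0.2545, 0.0782]
ft_force: [-0.8, -0.3, 1.7]
```

```bash
(python3 -m crank '[[-1,[0,0,1],0],[-1,[0,0,1],0]]';  python3 -m crank '[[-1,[0,0,1],0],[-1,[0,0,1],0]]';  python3 -m crank '[[-1,[0,0,1],0],[-1,[0,0,1],0]]') | grep -E "ee_pos|force"
```

```text
ee_pos: [0.5453, 0.2545, 0.0771]
ft_force: [0.1, 0.4, 2.8]
ee_pos: [0.5454, 0.2545, 0.0761]
ft_force: [1.1, 0.1, 3.1]
ee_pos: [0.5453, 0.2545, 0.0751]
ft_force: [0.7, -0.1, 3.6]
```

```bash
(for i in 1; do python3 -m crank '[[-1,[0,0,1],0],[-1,[0,0,1],0]]';  python3 -m crank '[[-1,[0,0,1],0],[-1,[0,0,1],0]]';  python3 -m crank '[[-1,[0,0,1],0],[-1,[0,0,1],0]]';python3 -m crank '[[-1,[0,0,1],0],[-1,[0,0,1],0]]';  python3 -m crank '[[-1,[0,0,1],0],[-1,[0,0,1],0]]'; done) | grep -E "ee_pos|force"
python3 - <<'E'
from h import *
c=C("scene");c.crop("s10.png",330,170,470,290,5)
s,_=st();print(s["time"],s["ft_force"])
E
```

```text
ee_pos: [0.5453, 0.2545, 0.0741]
ft_force: [-0.4, 0.4, 2.7]
ee_pos: [0.5453, 0.2545, 0.0731]
ft_force: [0.1, -0.0, 4.3]
ee_pos: [0.5453, 0.2545, 0.0721]
ft_force: [-0.5, -0.3, 4.4]
ee_pos: [0.5453, 0.2545, 0.0711]
ft_force: [-0.1, 0.5, 3.2]
ee_pos: [0.5453, 0.2545, 0.0701]
ft_force: [0.2, 0.0, 4.6]
8.1667 [0.40765393 0.47696486 3.47510771]
```

View pics/s10.png

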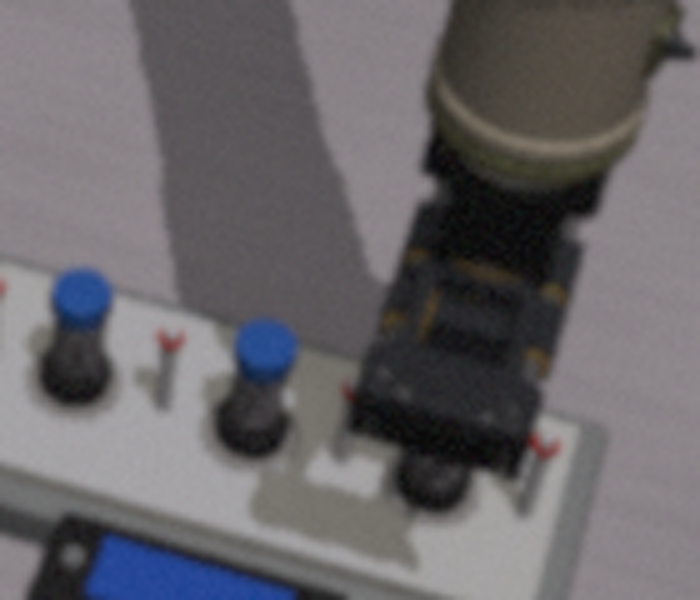

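```bash
python3 -m crank '[[-1,[0,0,-15],0],[-1,[0,0,-35],0],[-1,[0,0,-45],0],[-1,[-20,0,-45],0],[-1,[-50,0,-45],0],[-1,[-75,0,-45],0],[-1,[-90,0,-42],0],[-1,[-90,0,-35],0],[-1,[-90,0,-25],0],[-1,[-90,0,-17],0],[-1,[-90,0,-13],0],[-1,[-90,0,-13],0]]';python3 -c "
from h import *
go([.5476,.1645,.080],1.4)"
```

```text
time: 9.17
ee_pos: [0.5462, 0.1654, 0.0814]
eef_rot: [0.698, 0.716, -0.001, -0.001]
ft_force: [-0.2, 0.4, -0.3]
width: 0.0006
t9.17 pos [0.5462 0.1654 0.0814] F [-0.24  0.44 -0.32] w 0.0006 jaw 1.42 tilt 0.15 SHIFT [-0.9  1.4  1.4] TURN 0.0
```

```bash
python3 -m crank '[[-1,[0,0,1],0],[-1,[0,0,2],0],[-1,[0,0,3],0],[-1,[0,0,4],0],[-1,[0,0,5],0],[-1,[0,0,6],0],[-1,[0,0,7],0],[-1,[0,0,8],0],[-1,[0,0,8],0]]'; python3 -m crank '[[-1,[0,0,1],0],[-1,[0,0,2],0],[-1,[0,0,2],0]]'; python3 -c "
from h import *
go([.5476,.1645,.0647],1.4)"
```

```text
time: 9.92
ee_pos: [0.5475, 0.1647, 0.0753]
eef_rot: [0.699, 0.715, 0.0, 0.0]
ft_force: [-0.4, -0.2, 4.4]
width: 0.0007
time: 10.17
ee_pos: [0.5475, 0.1646, 0.0732]
eef_rot: [0.699, 0.715, 0.0, 0.0]
ft_force: [0.1, 0.3, 4.5]
width: 0.0008
t10.17 pos [0.5475 0.1646 0.0732] F [0.07 0.29 4.54] w 0.0008 jaw 1.32 tilt 0.03 SHIFT [-0.2  0.1  8.5] TURN -0.1
```

```bash
python3 -m crank '[[-1,[0,0,1],0],[-1,[0,0,2],0],[-1,[0,0,2],0]]';python3 -m crank '[[-1,[0,0,1],0],[-1,[0,0,2],0],[-1,[0,0,2],0]]'; python3 -m crank '[[-1,[0,0,1],0],[-1,[0,0,1],0],[-1,[0,0,1],0]]'; python3 -m crank '[[-1,[0,0,1],0],[-1,[0,0,1],0],[-1,[0,0,1],0]]'; python3 -c "
from h import *
go([.5476,.1645,.0647],1.4)"
```

```text
time: 10.42
ee_pos: [0.5475, 0.1647, 0.0713]
eef_rot: [0.699, 0.715, 0.0, 0.0]
ft_force: [-0.9, 0.6, 6.5]
width: 0.0003
time: 10.67
ee_pos: [0.5476, 0.1647, 0.0694]
eef_rot: [0.699, 0.715, 0.0, 0.0]
ft_force: [-0.1, 0.6, 6.8]
width: 0.0005
time: 10.92
ee_pos: [0.5476, 0.1647, 0.0685]
eef_rot: [0.699, 0.715, 0.0, 0.0]
ft_force: [-0.9, 0.4, 7.4]
width: 0.0005
time: 11.17
ee_pos: [0.5476, 0.1647, 0.0676]
eef_rot: [0.699, 0.715, 0.0, 0.0]
ft_force: [-1.6, -0.6, 7.7]
width: 0.0004
t11.17 pos [0.5476 0.1647 0.0676] F [-1.57 -0.58  7.69] w 0.0004 jaw 1.32 tilt 0.04 SHIFT [-0.2  0.   2.9] TURN -0.1
```

```bash
python3 -m crank '[[-1,[0,0,1],0],[-1,[0,0,2],0],[-1,[0,0,3],0],[-1,[0,0,3.4],0],[-1,[0,0,3.4],0]]';for i in 1; do python3 -m crank '[[-1,[0,0,0],0],[-1,[0,0,0],0],[-1,[0,0,0],0]]'; python3 -m crank '[[-1,[0,0,0],0],[-1,[0,0,0],0],[-1,[0,0,0],0]]'; python3 -m crank '[[-1,[0,0,0],0],[-1,[0,0,0],0],[-1,[0,0,0],0]]'; python3 -m crank '[[-1,[0,0,0],0],[-1,[0,0,0],0],[-1,[0,0,0],0]]'; done| grep -E "time|ee_pos|ft_"
python3 - <<'E'
from h import *
c=C("scene");c.crop("s11.png",300,190,460,310,5)
E
```

```text
time: 11.58
ee_pos: [0.5476, 0.1647, 0.0643]
eef_rot: [0.699, 0.715, 0.0, 0.0]
ft_force: [-2.0, -0.6, 9.6]
width: 0.0006
time: 11.83
ee_pos: [0.5476, 0.1647, 0.0644]
ft_force: [-2.8, 0.2, 10.4]
time: 12.08
ee_pos: [0.5476, 0.1647, 0.0644]
ft_force: [-2.8, -1.0, 9.6]
time: 12.33
ee_pos: [0.5476, 0.1647, 0.0644]
ft_force: [-2.7, 0.6, 9.5]
time: 12.58
ee_pos: [0.5477, 0.1647, 0.0644]
ft_force: [-2.1, 1.2, 9.9]
```

View pics/s11.png

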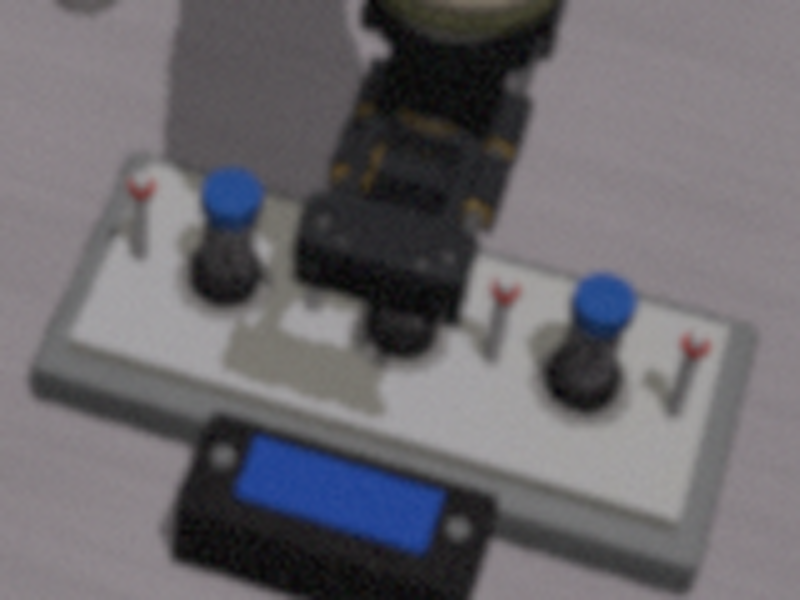

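```bash
python3 -m crank '[[-1,[0,0,0.5],0],[-1,[0,0,0.6],0],[-1,[0,0,0.6],0],[-1,[0,0,0.6],0],[-1,[0,0,0.6],0],[-1,[0,0,0.6],0],[-1,[0,0,0.6],0],[-1,[0,0,0.6],0],[-1,[0,0,0.6],0],[-1,[0,0,0.6],0],[-1,[0,0,0.6],0],[-1,[0,0,0.6],0]]'; python3 -m crank '[[-1,[0,0,-5],0],[-1,[0,0,-12],0],[-1,[0,0,-25],0],[-1,[0,0,-40],0],[-1,[0,0,-60],0],[-0.1,[0,0,-80],0],[0.1,[0,0,-80],0],[0.1,[0,0,-80],0],[0.1,[0,0,-80],0],[0.1,[0,0,-80],0]]';python3 - <<'E'
from h import *
go([.5476,.1645,.080],1.4)
c=C("scene");c.crop("s12.png",300,150,460,270,5)
b=blobs(c.im,(105,120,40),(125,255,255),20);print([(x[0],x[1][4]) for x in b])
E
```

```text
time: 13.63
ee_pos: [0.5476, 0.1647, 0.0638]
eef_rot: [0.699, 0.715, 0.0, 0.0]
ft_force: [-2.8, 0.1, 10.0]
width: 0.0004
time: 14.47
ee_pos: [0.5466, 0.1642, 0.1418]
eef_rot: [0.699, 0.715, -0.001, -0.0]
ft_force: [-0.5, 0.2, -0.4]
width: 0.0259
t14.47 pos [0.5466 0.1642 0.1418] F [-0.51  0.25 -0.41] w 0.0259 jaw 1.32 tilt 0.12 SHIFT [ 0.3  1.1 61.8] TURN -0.1
[(array([101.4 , 161.46]), np.int32(1561)), (array([345.97, 229.28]), np.int32(109)), (array([382.37, 240.09]), np.int32(103)), (array([420.23, 250.59]), np.int32(111)), (array([367.42, 288.51]), np.int32(603)), (array([369.62, 378.36]), np.int32(1620))]
```

View pics/s12.png

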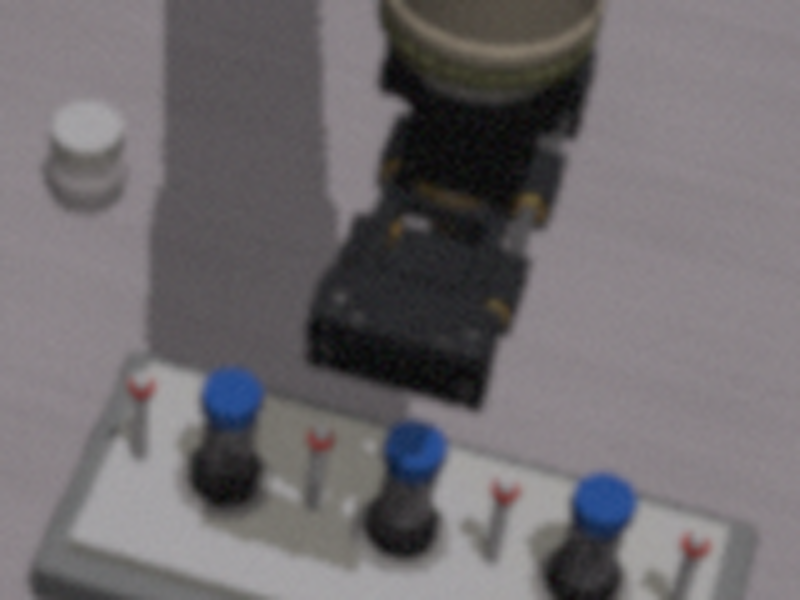

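```bash
python3 -m crank '[[0.1,[0,0,10],0],[0.1,[0,0,25],0],[0.1,[0,0,40],0],[0.1,[0,0,55],0],[0.1,[0,0,65],0],[0.1,[0,0,75],0],[0.1,[0,0,82],0],[0.1,[0,0,87],0],[0.1,[0,0,88],0],[0.1,[0,0,88],0]]' ;python3 - <<'E'
from h import *
go([.5476,.1645,.054],1.4)
c=C("scene");c.crop("s13.png",300,170,460,290,5)
E
```

```text
time: 15.35
ee_pos: [0.5474, 0.1645, 0.0551]
eef_rot: [0.699, 0.715, 0.0, -0.0]
ft_force: [-1.1, -0.4, 0.2]
width: 0.048
t15.35 pos [0.5474 0.1645 0.0551] F [-1.1  -0.43  0.18] w 0.0480 jaw 1.32 tilt 0.00 SHIFT [-0.   0.2  1.1] TURN -0.1
```

View pics/s13.png

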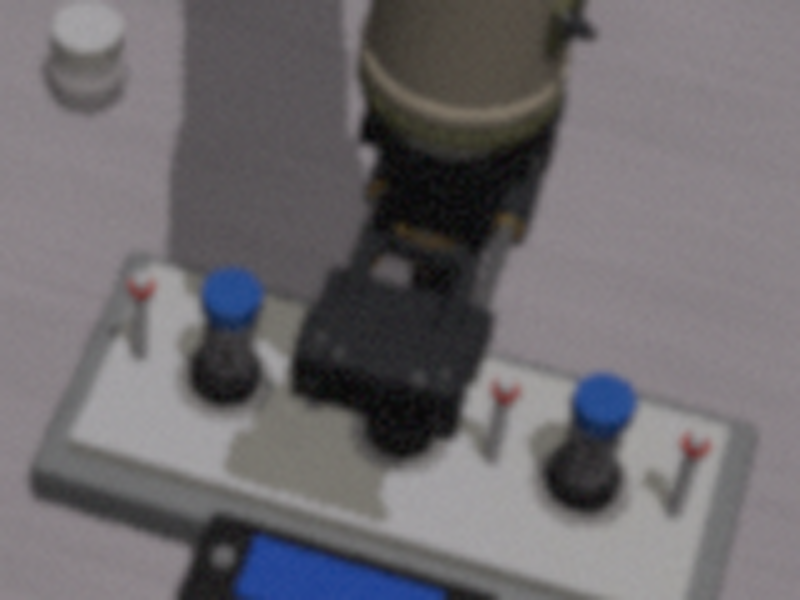

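```bash
python3 -m crank '[[-1,[0,0,0],0],[-1,[0,0,0],0],[-1,[0,0,0],0],[-1,[0,0,0],0],[-1,[0,0,0],0],[-1,[0,0,0],0]]' 20
```

```text
time: 15.9
ee_pos: [0.5476, 0.1646, 0.0554]
eef_rot: [0.699, 0.715, 0.0, 0.0]
ft_force: [1.4, 0.9, 1.4]
width: 0.0296
```

```bash
python3 -m crank '[[-1,[0,0,-3],0],[-1,[0,0,-8],0],[-1,[0,0,-15],0],[-1,[0,0,-25],0],[-1,[0,0,-37],0],[-1,[0,0,-50],0],[-1,[0,0,-63],0],[-1,[0,0,-75],0],[-1,[0,0,-85],0],[-1,[0,0,-90],0],[-1,[0,0,-90],0]]' ;python3 - <<'E'
from h import *
go([.586,-.2162,.145],1.4)
c=C("scene");c.crop("s14.png",300,150,460,270,5)
E
```

```text
time: 16.82
ee_pos: [0.548, 0.1648, 0.1467]
eef_rot: [0.699, 0.715, 0.001, 0.0]
ft_force: [-0.6, -0.7, -0.8]
width: 0.0292
t16.82 pos [0.548  0.1648 0.1467] F [-0.56 -0.69 -0.84] w 0.0292 jaw 1.32 tilt 0.13 SHIFT [-381.8   29.2    1.3] TURN -0.1
```

View pics/s14.png

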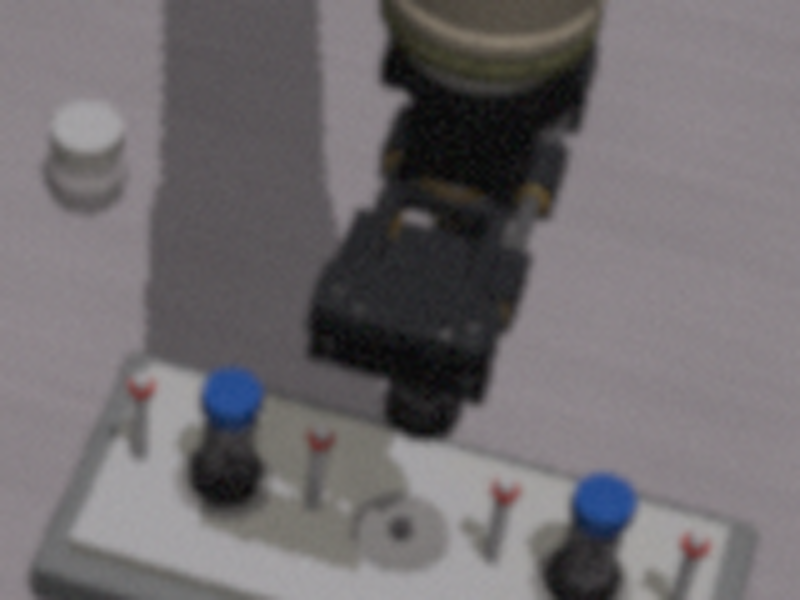

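Run:
```python
from h import *
c=C("scene");
g=cv2.cvtColor(c.im,cv2.COLOR_RGB2GRAY)[246:266,368:392]
print("stub",c.plane(300+401/5-.4,150+528/5-.4,.043).round(4))
# ring disc: the darker disc on plate
c.crop("s15.png",365,245,395,270,20)
```

```text
stub [0.5476 0.1651 0.043 ]
```

View pics/s15.png

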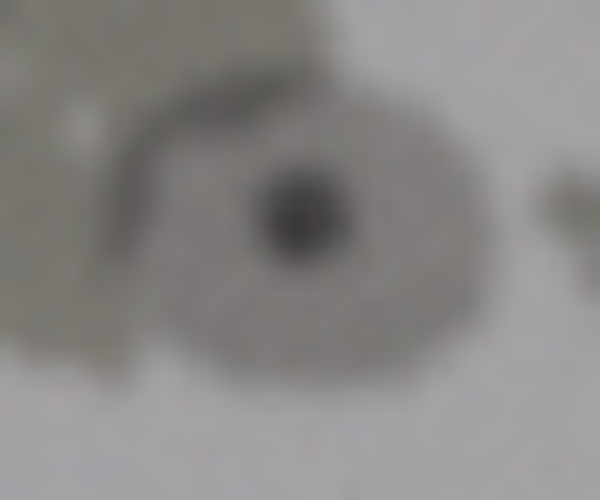

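```bash
python3 -m crank '[[-1,[-12,1,-4],0],[-1,[-35,3,-8],0],[-1,[-70,5,-8],0],[-1,[-110,8,-8],0],[-1,[-150,11,-8],0],[-1,[-190,14,-8],0],[-1,[-230,17,-8],0],[-1,[-270,20,-8],0],[-1,[-310,23,-8],0],[-1,[-345,26,-8],0],[-1,[-370,28,-8],0],[-1,[-382,29,-8],0]]' ;python3 -m crank '[[-1,[0,0,0],0],[-1,[0,0,0],0],[-1,[0,0,0],0]]';python3 - <<'E'
from h import *
go([.586,-.2162,.145],1.4)
c=C("scene");c.crop("s16.png",170,150,290,260,6)
c=C("top");c.crop("t16.png",350,190,480,290,6)
E
```

```text
time: 17.92
ee_pos: [0.5834, -0.2225, 0.1528]
eef_rot: [0.701, 0.713, -0.001, 0.0]
ft_force: [-0.1, -1.1, -0.4]
width: 0.0291
time: 18.17
ee_pos: [0.5852, -0.2151, 0.1528]
eef_rot: [0.698, 0.716, 0.0, -0.001]
ft_force: [0.7, 0.1, -1.5]
width: 0.0294
t18.17 pos [ 0.5852 -0.2151  0.1528] F [ 0.72  0.08 -1.54] w 0.0294 jaw 1.42 tilt 0.07 SHIFT [-1.1  0.8  7.8] TURN 0.0
```

View pics/s16.png

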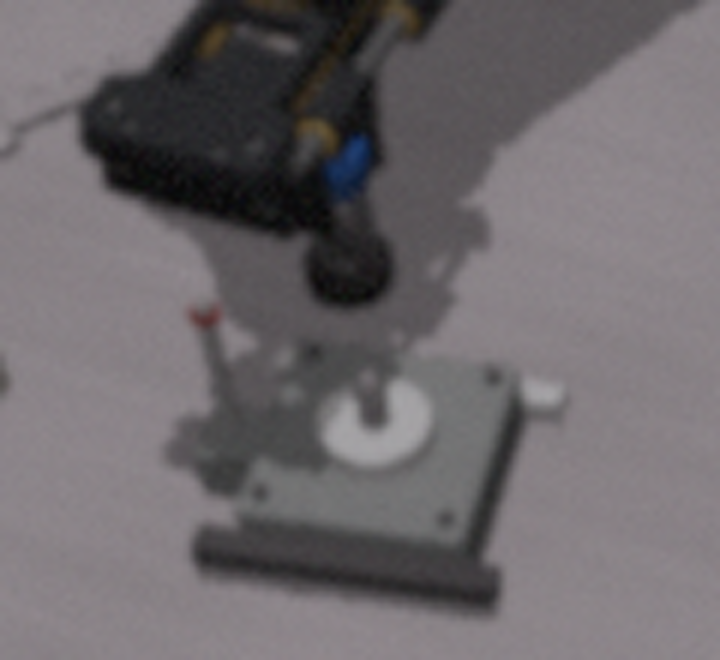

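View pics/t16.png

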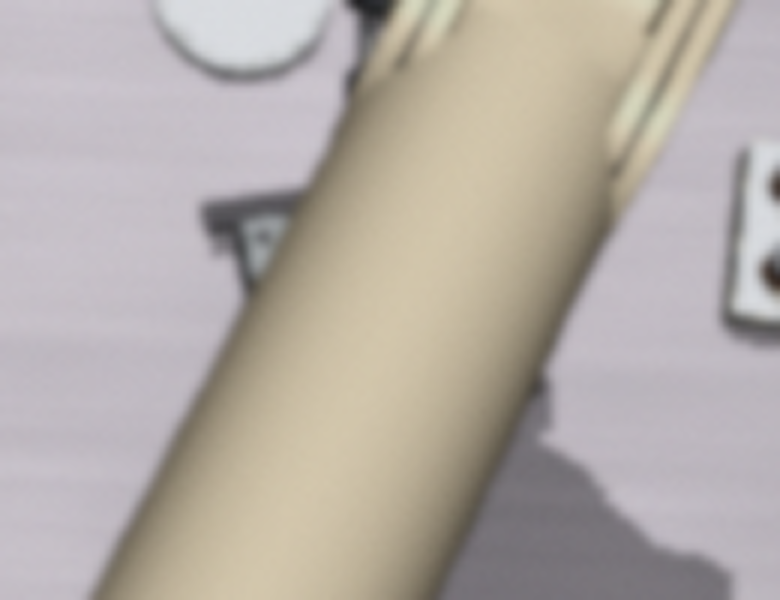

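Run:
```python
from h import *
c=C("scene");s,_=st();P=s["ee_pos"];go([.586,-.2162,.145],1.4)
def circ(x,y,z,R): 
    t=np.linspace(0,2*np.pi,90);return np.array([c.proj([x+R*np.cos(a),y+R*np.sin(a),z]) for a in t])
zf=P[2]-.015
for z in(zf,zf+.014):
    q=circ(P[0],P[1],z,.018);print("foot pred z%.3f"%z,q.min(0).round(2),q.max(0).round(2))
g=cv2.cvtColor(c.im,cv2.COLOR_RGB2GRAY)
print("rows of dark");
for v in range(188,204):print(v,g[v,218:242])
q=circ(.586,-.2162,.05,.024);print("flange pred",q.min(0).round(2),q.max(0).round(2))
print("post tip pred",c.proj([.586,-.2162,.079]),"base",c.proj([.586,-.2162,.05]))
for v in range(208,230):print(v,g[v,220:246])
```

```text
t18.32 pos [ 0.5854 -0.2151  0.1531] F [ 0.31  0.97 -0.42] w 0.0295 jaw 1.45 tilt 0.05 SHIFT [-1.1  0.6  8.1] TURN 0.0
foot pred z0.138 [220.48 190.57] [235.56 201.46]
foot pred z0.152 [219.68 186.5 ] [234.9  197.42]
rows of dark
188 [31 39 44 35 18 11 11 20 33 43 43 42 45 46 56 71 82 87 87 88 86 86 88 88]
189 [52 64 68 58 38 30 22 21 23 35 38 39 42 41 47 56 75 81 88 86 87 85 87 85]
190 [73 80 77 66 45 39 35 36 31 30 38 38 35 36 39 45 58 77 86 88 88 86 88 87]
191 [85 86 75 57 37 38 36 35 31 31 33 28 33 36 34 36 48 67 82 88 86 87 91 86]
192 [86 84 67 42 29 39 32 39 33 23 28 31 39 38 30 34 42 63 84 87 87 88 88 86]
193 [85 79 60 36 29 32 36 40 38 39 37 35 33 34 30 31 34 59 80 86 87 91 91 94]
194 [ 89  87  67  39  30  23  33  33  41  40  48  37  28  28  22  26  33  52
  76  87  87  88  91 103]
195 [ 88  84  72  40  18  19  19  29  32  39  37  35  28  30  28  28  34  51
  76  86  88  91  94 102]
196 [87 86 70 47 24 17 20 28 28 22 28 23 19 26 22 17 31 56 78 87 87 87 92 94]
197 [86 85 77 54 23 18 28 19 21 22 23 24 22 21 24 18 33 62 82 86 90 88 88 91]
198 [86 85 79 64 37 18 19 10 15 19 26 19
[... 2288 characters left out ...]

 160 150 129 105 104 111 116 115]
224 [ 74  73  77  95 124 146 157 160 160 163 162 163 163 163 162 162 162 156
 148 132 110  99 109 114 115 115]
225 [ 76  75  73  78 101 124 141 153 158 161 163 163 162 159 160 157 150 140
 125 109  97 101 110 113 113 115]
226 [ 76  74  77  78  89 100 117 128 140 151 154 158 157 156 147 139 126 112
 101  98 102 109 113 117 115 116]
227 [ 81  80  77  80  90  99  99 103 115 124 131 133 134 130 123 114 107 100
  99 105 107 113 117 114 115 115]
228 [ 98  92  87  89 102 110 106 102 104 105 108 109 109 106 106 106 103 103
 108 111 113 114 115 114 117 115]
229 [111 109 104 105 112 111 111 109 108 104 105 108 105 106 107 108 108 111
 114 115 116 114 114 115 116 114]
```

```bash
python3 -m crank '[[-1,[-0.7,0.6,5],0],[-1,[-0.7,0.6,15],0],[-1,[-0.7,0.6,27],0],[-1,[-0.7,0.6,38],0],[-1,[-0.7,0.6,46],0],[-1,[-0.7,0.6,52],0],[-1,[-0.7,0.6,55],0],[-1,[-0.7,0.6,55],0],[-1,[-0.7,0.6,55],0]]' ;python3 - <<'E'
from h import *
c=C("scene");c.crop("s17.png",190,170,270,240,9)
go([.586,-.2158,.065],1.4)
E
```

```text
time: 19.07
ee_pos: [0.5859, -0.2175, 0.0982]
eef_rot: [0.699, 0.715, 0.0, 0.0]
ft_force: [-0.6, 0.6, -1.5]
width: 0.0296
t19.12 pos [ 0.586  -0.2176  0.0986] F [-0.68  0.13 -0.89] w 0.0291 jaw 1.32 tilt 0.04 SHIFT [ 1.8 -0.  33.6] TURN -0.1
```

View pics/s17.png

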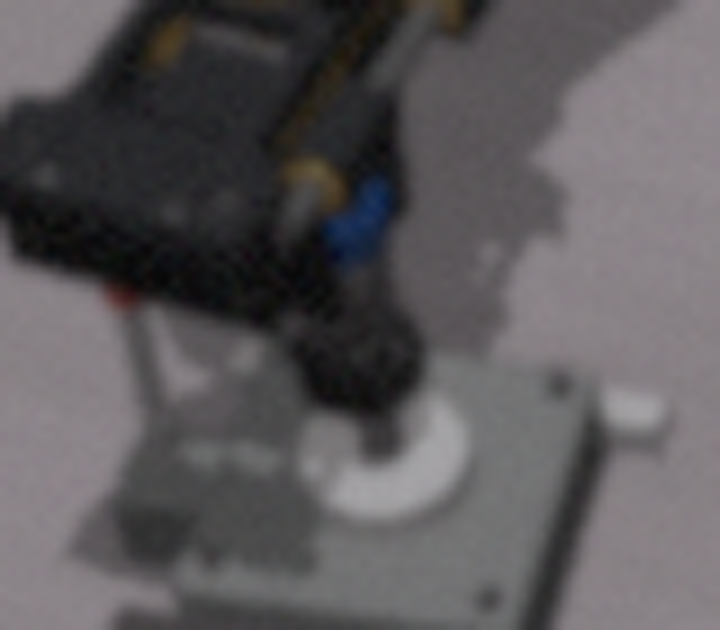

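```bash
python3 -m crank '[[-1,[1.8,0,0],0],[-1,[1.8,0,0],0],[-1,[1.8,0,0],0],[-1,[1.8,0,0],0]]' ;python3 - <<'E'
from h import *
c=C("scene");c.crop("s18.png",190,170,270,240,9)
s,_=st();P=s["ee_pos"];go([.586,-.2158,.065],1.4)
def circ(x,y,z,R): 
    t=np.linspace(0,2*np.pi,90);return np.array([c.proj([x+R*np.cos(a),y+R*np.sin(a),z]) for a in t])
q=circ(P[0],P[1],P[2]-.015,.018);print("foot pred",q.min(0).round(2),q.max(0).round(2))
q=circ(P[0],P[1],P[2]-.001,.018);print("foot pred",q.min(0).round(2),q.max(0).round(2))
g=cv2.cvtColor(c.im,cv2.COLOR_RGB2GRAY)
for v in range(206,224):print(v,g[v,220:246])
E
```

```text
time: 19.45
ee_pos: [0.5859, -0.2156, 0.0984]
eef_rot: [0.699, 0.715, 0.0, 0.0]
ft_force: [-0.1, -0.5, -1.3]
width: 0.0294
t19.50 pos [ 0.5858 -0.2156  0.0983] F [ 0.58 -0.29 -0.85] w 0.0295 jaw 1.33 tilt 0.02 SHIFT [-0.2  0.2 33.3] TURN -0.1
foot pred [223.22 205.87] [237.8  216.67]
foot pred [222.47 202.07] [237.18 212.9 ]
206 [30 33 48 54 48 34 34 35 34 37 38 39 38 40 34 40 47 67 82 87 86 85 87 86
 87 88]
207 [ 46  38  49  50  39  32  39  37  33  31  35  39  38  37  38  33  41  61
  81  87  89  89  88  88  90 101]
208 [ 60  46  44  38  29  28  35  30  26  33  40  45  39  26  35  38  37  54
  79  89  91  92  91  89  94 104]
209 [ 67  54  39  35  25  27  32  32  35  35  44  47  31  31  31  33  36  54
  82 102 104 102  98  96 101 111]
210 [ 72  63  58  36  23  27  25  27  34  36  38  37  29  24  34  28  27  60
  92 109 115 110 107 109 111 116]
211 [ 73  72  67  50  32  21  21  21  31  21  27  28  24  25  27  21  34  69
  95 113 113 114 112 115 116 116]
212 [ 74  72  70  57  35  25  21  24  16  23  20  22  21  21  30  24  40  74
 104 114 115 116 115 116 115 116]
213 [ 75  76  72  65  
[... 498 characters left out ...]

 142 156 156 141 122 117 117 117]
218 [ 75  75  81  95 113 119 118 117 114  99  70  57  55  61  83 107 122 135
 151 160 163 146 123 117 117 116]
219 [ 84  83  85 102 120 126 124 121 114 105  76  61  58  59  79 109 130 150
 158 162 161 145 121 117 118 117]
220 [ 99  94  92 107 131 138 133 122 118 108  85  69  66  76  97 121 142 158
 163 161 159 143 118 115 115 115]
221 [105  97  90 108 132 144 133 124 122 120 111 101  98 110 131 145 155 160
 164 162 153 130 109 113 113 115]
222 [ 95  90  87 100 130 140 129 123 129 143 142 140 137 145 154 160 162 163
 163 160 148 118 104 108 115 116]
223 [ 78  80  80  94 114 129 124 125 141 157 161 162 157 159 163 161 161 161
 161 148 127 106 103 111 116 114]
```

View pics/s18.png

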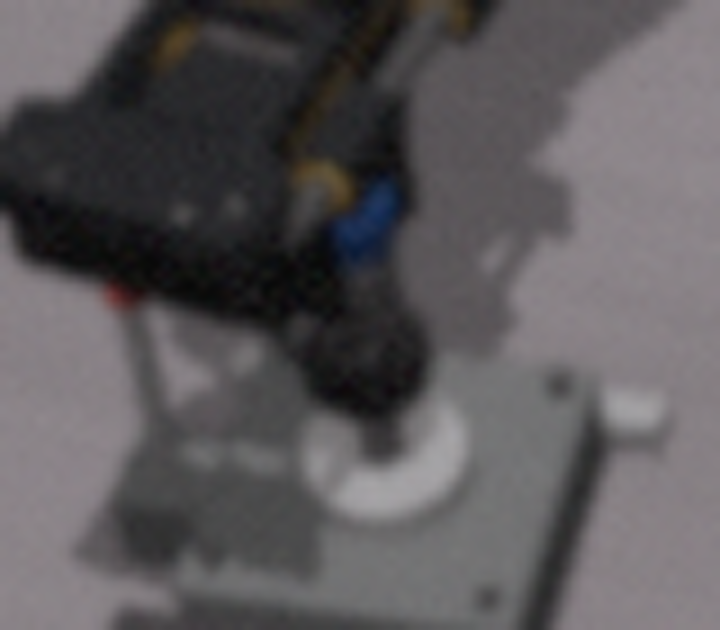

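```bash
python3 -m crank '[[-1,[0.5,0,2],0],[-1,[0.5,0,5],0],[-1,[0.5,0,8],0],[-1,[0.5,0,11],0],[-1,[0.5,0,14],0],[-1,[0.5,0,14],0]]'; python3 -m crank '[[-1,[0,0,3],0],[-1,[0,0,6],0],[-1,[0,0,9],0],[-1,[0,0,12],0],[-1,[0,0,15],0],[-1,[0,0,15],0],[-1,[0,0,15],0]]';python3 - <<'E'
from h import *
c=C("scene");c.crop("s19.png",190,170,270,240,9)
go([.586,-.2158,.065],1.4)
E
```

```text
time: 20.0
ee_pos: [0.5852, -0.215, 0.0832]
eef_rot: [0.699, 0.715, -0.0, -0.001]
ft_force: [-0.0, -0.4, -1.6]
width: 0.0289
time: 20.58
ee_pos: [0.5855, -0.2151, 0.0688]
eef_rot: [0.699, 0.715, -0.0, -0.0]
ft_force: [-0.7, 0.2, -1.1]
width: 0.0294
t20.63 pos [ 0.5856 -0.2151  0.069 ] F [-0.95  0.23 -1.01] w 0.0295 jaw 1.32 tilt 0.01 SHIFT [-0.7  0.4  4. ] TURN -0.1
```

View pics/s19.png

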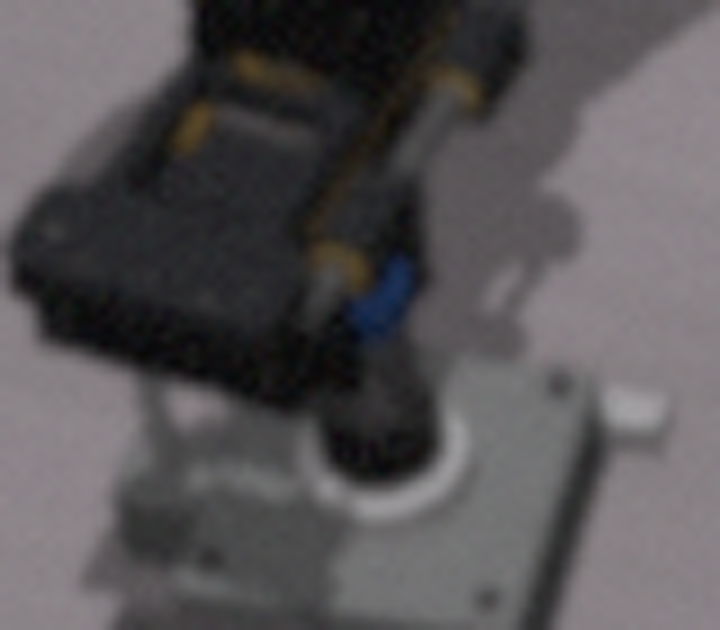

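```bash
python3 -m crank '[[-1,[0,0,1],0],[-1,[0,0,2],0],[-1,[0,0,3],0],[-1,[0,0,3],0],[-1,[0,0,3],0]]'; python3 -m crank '[[-1,[0,0,1],0],[-1,[0,0,1],0],[-1,[0,0,1],0]]';python3 -m crank '[[-1,[0,0,1],0],[-1,[0,0,1],0],[-1,[0,0,1],0]]'
```

```text
time: 21.05
ee_pos: [0.5857, -0.215, 0.066]
eef_rot: [0.699, 0.715, 0.0, -0.0]
ft_force: [-0.5, -0.4, -1.8]
width: 0.0292
time: 21.3
ee_pos: [0.5859, -0.2153, 0.0654]
eef_rot: [0.699, 0.715, 0.0, 0.0]
ft_force: [-1.1, -0.2, 2.5]
width: 0.0293
time: 21.55
ee_pos: [0.5859, -0.2153, 0.0643]
eef_rot: [0.699, 0.715, 0.0, 0.0]
ft_force: [-0.7, -0.1, 2.7]
width: 0.0294
```

```bash
python3 -m crank '[[-0.2,[0,0,0],0],[0.1,[0,0,0],0],[0.1,[0,0,0],0],[0.1,[0,0,0],0],[0.1,[0,0,-5],0],[0.1,[0,0,-15],0],[0.1,[0,0,-30],0],[0.1,[0,0,-45],0],[0.1,[0,0,-55],0],[0.1,[0,0,-55],0]]'; python3 -m crank '[[-1,[0,0,0],0],[-1,[0,0,0],0],[-1,[0,0,0],0],[-1,[0,0,0],0],[-1,[0,0,0],0],[-1,[0,0,0],0],[-1,[0,0,0],0]]';python3 - <<'E'
from h import *
go([.5858,-.2155,.0738],1.4)
c=C("scene");c.crop("s20.png",190,150,270,240,7)
b=blobs(c.im,(105,120,40),(125,255,255),20);print([(x[0],x[1][4],c.plane(*x[0],.113).round(4)) for x in b])
E
```

```text
time: 22.38
ee_pos: [0.5871, -0.2157, 0.1222]
eef_rot: [0.699, 0.715, 0.001, 0.002]
ft_force: [0.6, 0.2, 0.7]
width: 0.0475
time: 22.97
ee_pos: [0.5856, -0.2151, 0.1189]
eef_rot: [0.699, 0.715, -0.0, -0.0]
ft_force: [0.1, -0.5, -0.0]
width: 0.0093
t22.97 pos [ 0.5856 -0.2151  0.1189] F [ 0.08 -0.53 -0.05] w 0.0093 jaw 1.32 tilt 0.02 SHIFT [-0.4  0.2 45.1] TURN -0.1
[(array([101.44, 161.49]), np.int32(1559), array([ 0.579 , -0.5919,  0.113 ])), (array([229.12, 203.17]), np.int32(103), array([ 0.5859, -0.2153,  0.113 ])), (array([345.85, 229.41]), np.int32(102), array([0.5579, 0.0772, 0.113 ])), (array([420.22, 250.62]), np.int32(110), array([0.5538, 0.2555, 0.113 ])), (array([367.41, 288.51]), np.int32(604), array([0.6966, 0.1752, 0.113 ])), (array([369.59, 378.33]), np.int32(1626), array([0.8888, 0.2416, 0.113 ]))]
```

View pics/s20.png

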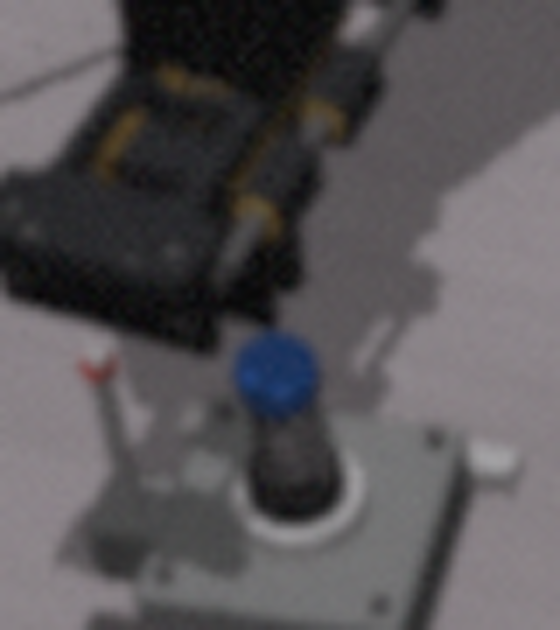

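```bash
python3 -m crank '[[-1,[0,0,0],0],[-1,[0,0,0],0],[-1,[0,0,6],0],[-1,[0,0,14],0],[-1,[0,0,21],0],[-1,[0,0,25],0],[-1,[0,0,27],0],[-1,[0,0,29],0],[-1,[0,0,31],0],[-1,[0,0,33],0],[-1,[0,0,35],0],[-1,[0,0,35],0]]' 10; python3 -m crank '[[-1,[0,0,1],0],[-1,[0,0,2],0],[-1,[0,0,3],0],[-1,[0,0,4],0],[-1,[0,0,4],0]]'
```

```text
time: 24.02
ee_pos: [0.5858, -0.2152, 0.0842]
eef_rot: [0.699, 0.715, 0.0, 0.0]
ft_force: [-1.4, 0.8, 4.7]
width: 0.0004
time: 24.43
ee_pos: [0.5859, -0.2152, 0.0805]
eef_rot: [0.699, 0.715, 0.0, 0.0]
ft_force: [-2.5, 0.4, 6.1]
width: 0.0005
```

```bash
python3 -m crank '[[-1,[0,0,1.5],0],[-1,[0,0,3],0],[-1,[0,0,4.5],0],[-1,[0,0,6],0],[-1,[0,0,6.5],0],[-1,[0,0,6.5],0]]'; python3 -m crank '[[-1,[0,0,0.2],0],[-1,[0,0,0.2],0],[-1,[0,0,0.2],0],[-1,[0,0,0.2],0],[-1,[0,0,0.2],0]]'; python3 -m crank '[[-1,[0,0,0],0],[-1,[0,0,0],0],[-1,[0,0,0],0],[-1,[0,0,0],0],[-1,[0,0,0],0]]';python3 - <<'E'
from h import *
c=C("scene");c.crop("s21.png",190,150,270,240,7)
go([.5858,-.2155,.0738],1.4)
E
```

```text
time: 24.93
ee_pos: [0.586, -0.2153, 0.0744]
eef_rot: [0.699, 0.715, 0.0, 0.0]
ft_force: [-2.2, 0.9, 9.4]
width: 0.0003
time: 25.35
ee_pos: [0.5861, -0.2153, 0.0744]
eef_rot: [0.699, 0.715, 0.0, 0.0]
ft_force: [-2.9, 1.9, 10.4]
width: 0.0005
time: 25.77
ee_pos: [0.5861, -0.2153, 0.0744]
eef_rot: [0.699, 0.715, 0.0, 0.0]
ft_force: [-2.5, 1.0, 8.7]
width: 0.0006
t25.82 pos [ 0.5861 -0.2153  0.0744] F [-2.87  1.26 10.29] w 0.0006 jaw 1.31 tilt 0.07 SHIFT [-0.2 -0.3  0.6] TURN -0.1
```

View pics/s21.png

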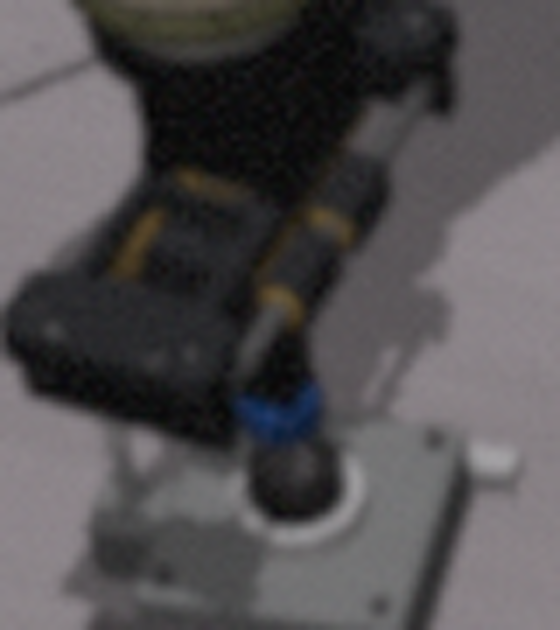

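```bash
python3 -m crank '[[-1,[0,0,0.3],0],[-1,[0,0,0.5],0],[-1,[0,0,0.5],0],[-1,[0,0,0.5],0],[-1,[0,0,0.5],0],[-1,[0,0,0.5],0],[-1,[0,0,0.5],0],[-1,[0,0,0.5],0],[-1,[0,0,0.5],0],[-1,[0,0,0.5],0],[-1,[0,0,0.5],0],[-1,[0,0,0.5],0]]'; python3 -m crank '[[-1,[0,0,-3],0],[-1,[0,0,-7],0],[-1,[0,0,-12],0],[-1,[0,0,-18],0],[-1,[0,0,-28],0],[-1,[0,0,-45],0],[-1,[0,0,-65],0],[-1,[0,0,-85],0],[-1,[0,0,-100],0],[-1,[0,0,-110],0],[-1,[0,0,-110],0],[-1,[0,0,-110],0]]';  python3 -m crank '[[-1,[15,-15,0],0],[-1,[40,-40,0],0],[-1,[60,-70,0],0],[-1,[80,-100,0],0],[-1,[90,-115,0],0],[-1,[90,-120,0],0],[-1,[90,-120,0],0],[-1,[90,-120,0],0],[-1,[90,-120,0],0]]'
python3 - <<'E'
from h import *
c=C("scene");c.crop("s22.png",180,170,460,310,2.8);b=blobs(c.im,(105,120,40),(125,255,255),20);print([(x[0],x[1][4],c.plane(*x[0],.113).round(4)) for x in b])
c.crop("s23.png",190,180,270,240,9)
t=C("top");t.crop("t23.png",200,190,460,290,3);b=blobs(t.im,(105,120,40),(125,255,255),20);print([(x[0],x[1][4],t.plane(*x[0],.113).round(4)) for x in b])
go([.5858,-.2155,.0738],1.4)
E
```

```text
time: 26.82
ee_pos: [0.5861, -0.2153, 0.0739]
eef_rot: [0.699, 0.715, 0.0, 0.0]
ft_force: [-2.8, 0.8, 10.2]
width: 0.0006
time: 27.82
ee_pos: [0.5857, -0.215, 0.1828]
eef_rot: [0.699, 0.715, 0.0, 0.0]
ft_force: [-0.0, 0.1, -1.0]
width: 0.0004
time: 28.57
ee_pos: [0.4641, -0.1284, 0.1825]
eef_rot: [0.699, 0.715, -0.0, -0.0]
ft_force: [-0.4, 0.6, -0.3]
width: 0.0009
[(array([101.41, 161.49]), np.int32(1559), array([ 0.579, -0.592,  0.113])), (array([229.02, 203.01]), np.int32(94), array([ 0.5855, -0.2158,  0.113 ])), (array([345.82, 229.46]), np.int32(103), array([0.5581, 0.0772, 0.113 ])), (array([420.26, 250.58]), np.int32(109), array([0.5537, 0.2556, 0.113 ])), (array([367.44, 288.45]), np.int32(598), array([0.6964, 0.1752, 0.113 ])), (array([369.58, 378.33]), np.int32(1618), array([0.8888, 0.2416, 0.113 ]))]
[(array([260.69, 136.03]), np.int32(726), array([0.8542, 0.2323, 0.113 ])), (array([279.57, 208.33]), np.int32(401), array([0.6401, 0.1613, 0.113 ])), (array([244.53, 240.09]), np.int32(86), array([0.5433, 0.2518, 0.113 ])), (array([308.48, 242.21]), np.int32(87), array([0.5472, 0.0738, 0.113 ])), (array([564.27, 266.31]), np.int32(1674), array([ 0.5188, -0.6314,  0.113 ]))]
t28.67 pos [ 0.4641 -0.1285  0.1825] F [-1.06  0.    0.01] w 0.0005 jaw 1.28 tilt 0.06 SHIFT [-89.7 119.9 108.7] TURN -0.1
```

View pics/s22.png

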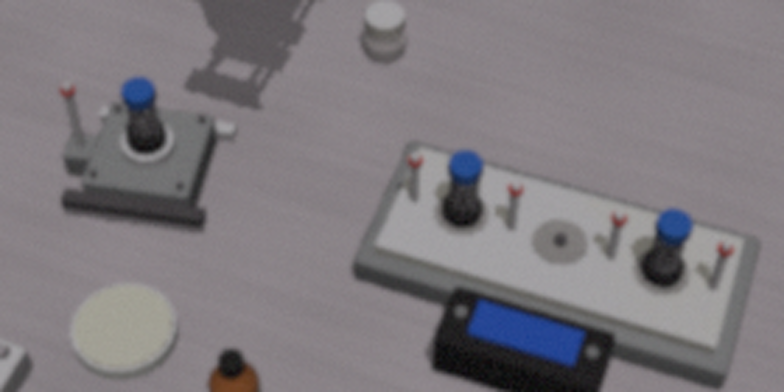

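View pics/s23.png

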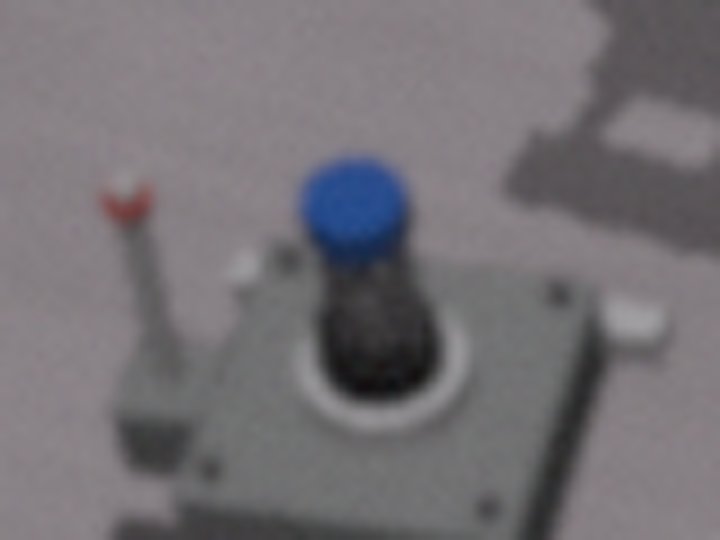

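View pics/t23.png

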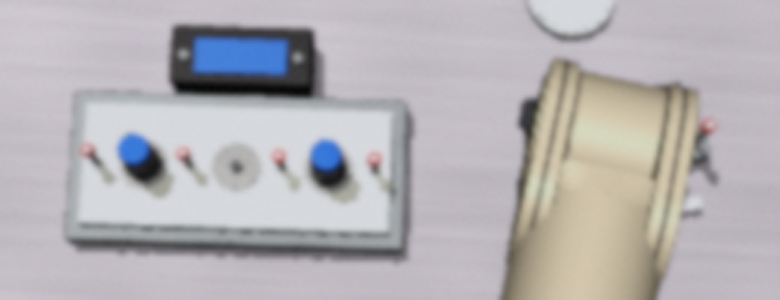

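```bash
python3 -c "
from bench import r
print(r.close_job())"
```

```text
the job is handed in; nothing more can be done
None
```

The spring from the middle station is on the dispensing head, proved there at about 10 N, released and standing upright. I handed the job in at about 29 s of the 72 s allowed.

- **Finding it:** I pressed the +y spring about 10 mm rather than to the mark and felt only about 4 N, so it was the soft one. The middle spring gave about 10 N at the mark, held for more than 1 s. I stopped there and did not press the third.
- **Fitting it:** I gripped the cap at a finger opening of 29.5 mm and lowered the spring over the head's post. I felt it land at the height that puts the foot on the seat.
- **Proving it:** At the head's mark it gave 8.7–10.4 N, held for nearly 2 s, before I let go and moved the arm away.
- **Last checks:** The camera showed the spring upright at full height over the seat, and the cap within about 1 mm of the seat centre. The other two caps were within a fraction of a pixel of where they began. Nothing else in the views I checked had visibly moved.

**What disagreed:**
- **Tool height:** The fingertips first touched the cap about 30 mm higher than the reported TCP, so I set all press and grasp depths from felt contact.
- **Seat position:** The two cameras differed by about 3 mm in x on the seat. I used a value between them and checked it against the held spring in the scene camera.
- **Sideways force:** Both presses at the marks showed about 2–3 N sideways, with no visible effect.

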